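Rehook the return spring of the bark stripper with a spring puller

ROBOT

A 6-joint arm with a two-finger parallel gripper is mounted at the origin on the work surface. World frame = base frame: x ahead of the robot, y to its left, z up, the work surface at z = 0. Lengths are in m, angles in rad, forces in N, time in s.
With the tool pointing down it reaches from about 0.35 to 0.85 m from the base axis. Payload 8.1 kg.
Tool frame: the origin (TCP) lies at the very end of the fingers, on their centre line; the grasp point (between the pads) lies 19 mm behind it (robot.pinch_z is the distance from the TCP to the grasp point, in m); x points along the fingers, z is the direction in which the jaws open and shut, and the axes are right-handed (so a half turn about x gives the same grasp; the last joint's range is limited). The gripper opens to 93 mm and grips with 3 to 60 N. Pads are 15 mm wide; open, the fingers measure 128 mm over their backs; the gripper's body (75 mm by 188 mm) begins 65 mm behind the grasp point.
Start: joints at [1.153, 0.13, 1.488, -0, 1.523, -0.085], TCP at [0.196, 0.567, 0.219] pointing down, gripper open.
Joint ranges: [-2.96, 2.96], [-0.89, 2.26], [0.02, 2.5], [-1.34, 4.48], [0, 2.73], [-2.66, 2.66]. Speed limits (rad/s): [2.39, 2.39, 2.79, 3.14, 3.14, 3.14].

INTERFACE

Orientations are given as a rotation vector (axis times angle).
In Python, from plant import robot, optics, ticket gives the robot as it stands.
- The arm moves only by the tool jog_arm, never from a script. Its argument "targets" is a list of rows, each a list of 7 numbers: the shift along the tool's x, y, z in cm, then the turn, a rotation vector about the tool's x, y, z in degrees, then the closure, from 0 (fully open) to 1 (shut). In form: [[dx, dy, dz, ax, ay, az, grip], ...]. A call has 1 to 5 rows; each row is the pose to reach, as a shift and turn from the pose measured when the call began, along the tool's axes at that moment; what a row does not reach only later rows make up. A row lasts 1/8 s, in which the tool goes at most 62.5 mm and 10.7 degrees, less where a joint would pass 70% of its speed; a pose out of reach is approached as far as the arm can. A call with a gripper value outside its range is refused whole. The fingers move at their own pace and stop on an object; "squeeze" is the grip in N (left out, the last holds). Time passes only in rows, so rows that repeat a pose let the fingers close. It gives the time, the measured TCP pose, the force and the opening at its end, in the units of the state.
- robot.read_state(): the state, without advancing time (a new reading comes with each control period).
- optics.read_camera(name): name is "scene" or "top" or "wrist"; returns a dict with "frame" (420x560x3 uint8, red, green, blue), "vertical_fov" (degrees; the focal length in pixels is half the picture's height over the tangent of half this angle, whatever the lens; pixels are square), "cx", "cy" (the principal point, pixels), "R" (3x3) and "t" (3): a world point X has camera coordinates R X + t. Camera axes: x right, y down, z forward; pixel columns grow to the right and rows downward; lengths in m; the calibration is good to about 2 mm. A picture is of the moment at which its call begins. There is no depth.
- ticket.close_job(): hands the job in, once; it reports no verdict.
The state is a dict: "t": time; "q": joint angles; "dq": joint speeds; "joint_torque": joint torques, N m; "tool_pos": TCP position; "orientation": TCP orientation; "force": force on the tool from outside, world axes, zero at the start; "wrist_torque": the same for the moment, N m; "opening": finger opening in m.
Only numpy, scipy, OpenCV 4.12 (cv2) and the standard library are available. Lean on these libraries where they do the work, as an engineer would, in place of code of your own. Each camera call takes 0.05 s, during which the arm holds its last target.

TASK

The return spring of the bark stripper has come off: take the spring puller from its board, stretch the spring with it and slip the spring's hook round the anchor post, so that the spring stays there tight by itself. Ease the spring on until the post carries it, never letting it snap back, stretching it beyond its limit or touching its hook end with the gripper; then lay the puller flat on its board again, handle and hook pin both over the board, and leave the other things on the bench where they are.

Things in the scene. Friction and masses are not known exactly. Their poses are not given: they have to be found in the camera images.
- stripper: bench bark stripper, fixed: dark steel deck, top face 40 mm above the origin, on two wooden rails. Origin on the bench; the deck spans x -180 to 120 mm, y -100 to 50 mm. At its -x end (x -175 to -125 mm) stands a roller tower 140 mm high. The spring lies over the deck and is pulled towards +x, away from the tower
- spring_pivot (a point): axis of the upright lug on which the spring's fixed end swings, 14 mm above the deck, at x -100, y 0 mm of the stripper. Spring and hook swing about it in a level plane 14 mm above the deck (they cannot be lifted), from -0.60 to +0.35 rad off the stripper's +x, and stay at the angle where they are left
- spring_hook: hook end of the spring, 6 mm steel wire bent in a level plane. x: along the spring, away from the pivot. Origin: centre of the hook's half round (12 mm wire-centre radius, on the +x side). Shank along y -12 mm from x -38 to 0 (coil ends at x -49). Slides only along the spring's line; origin 115 mm from the pivot when slack. Limit: origin at most 200 mm from the pivot (about 21 N); never faster than 0.4 m/s
- hook_tip (a point): free end of the hook's wire (x -6, y +12 mm from the hook's origin; the wire's round end reaches 3 mm further). The mouth opens towards the pivot (-x), between tip and shank: the post must come in behind the tip, from the +y side. The spring pulls back with about 4 N when slack and 0.2 N more for each mm of stretch
- hook_seat (a point): the point of the hook (x +2 mm from its origin) that lies on the post's axis when the hook is home and tight
- hook_eye (a point): centre of the closed eye at the hook's outer end (x +24 mm from the hook's origin), 18 mm inside diameter, 6 mm wire, open above and below: the puller's pin goes down into it. Point at the height of the wire's centre, 14 mm above the deck
- anchor_post: steel anchor post on the deck: 14 mm diameter, 32 mm high, with a 22 mm head over the top 4 mm. Origin: on its axis, at the deck's top; starts 144 to 167 mm from the pivot. It slides in a slot along the stripper's x: under the spring's pull it gives way (about 1 N) 6 to 12 mm towards the pivot, unknown beforehand, until the slot's end stops it; only then does it carry the spring
- puller: spring puller, about 160 g, 169 mm long: flat-sided wooden handle 100 x 26 x 40 mm (x, y, z), origin at the centre of its underside; from its +x end a 10 mm steel shaft, axis 28 mm above the underside, runs to x +115 mm, where an 8 mm round pin points down, its lower end 4 mm above the plane of the underside
- puller_pin (a point): lower end of the puller's pin, x +115, z +4 mm in the puller's frame
- tool_board: fixed plywood board, 270 x 110 x 8 mm, long along its x, origin at the centre of its underside; the puller lies on it at the start
- twig_a: loose mulberry twig, 200 mm long, 18 mm thick, with a side shoot; bystander. Origin under its middle
- twig_b: loose mulberry twig, 180 mm long, 18 mm thick; bystander. Origin under its middle
- scissors: scissors with red plastic handles, 190 mm long; bystander. Origin on the bench under the pivot
- bowl: terracotta bowl, 120 mm across, 55 mm high; bystander. Origin under its middle
- jar: white ceramic jar with wooden lid, 72 mm across, 95 mm high; bystander. Origin under its middle
- mallet: wooden mallet lying flat, head 110 mm long and 64 mm thick; bystander. Origin on the bench under the handle
There are look-alikes about, which are no part of the job. What is shaped like the puller but yellow is not meant.

How it is judged:
By the outcome, as a careful person would: the job done as asked, in the order asked, and still so for the second after the job is handed in, with the robot touching nothing.
It also fails if it takes over 64 s, if anything falls off the work surface, if the arm or the gripper's body presses on something with over 40 N, if the wrist force passes 120 N, or if a joint passes its speed limit or range.

## Working session

There is one attempt and no reset: what is moved stays moved. The work goes in short steps, Python scripts to look and compute and a tool call to move; the robot and the scene stay as the last step left them, time stands still between calls to the robot, and variables do not carry over. Pictures are saved under pics/ and viewed, and the job is handed in when it is done.

Besides the shell and the picture viewer there is one more tool, called after ">>>" as name([rows], argument=value, ...), one row to a line, values as JSON. jog_arm: Moves the arm, as the interface text tells. Its arguments: {"type":"object","properties":{"targets":{"type":"array"},"squeeze":{"type":"number"}},"required":["targets"]}

```bash
mkdir -p pics; ls; cat > h.py <<'E'
import numpy as np, cv2
from plant import robot, optics, ticket
from scipy.spatial.transform import Rotation as Ro
def cam(n,save=None):
    c=optics.read_camera(n)
    if save: cv2.imwrite('pics/'+save,cv2.cvtColor(c['frame'],cv2.COLOR_RGB2BGR))
    return c
def f(c): return c['frame'].shape[0]/2/np.tan(np.radians(c['vertical_fov'])/2)
def ray(c,u,v):
    d=np.array([(u-c['cx'])/f(c),(v-c['cy'])/f(c),1.]); R=np.array(c['R']); t=np.array(c['t'])
    return -R.T@t, R.T@d
def onz(c,u,v,z):
    o,d=ray(c,u,v); return o+d*(z-o[2])/d[2]
def proj(c,X):
    p=np.array(c['R'])@np.array(X)+np.array(c['t']); return c['cx']+f(c)*p[0]/p[2], c['cy']+f(c)*p[1]/p[2]
E
python3 - <<'E'
from h import *
import pickle
s=robot.read_state(); print(s, robot.pinch_z)
for n in ['scene','top','wrist']:
    c=cam(n,n+'0.png'); pickle.dump(c,open(n+'0.pkl','wb')); print(n,c['vertical_fov'],c['cx'],c['cy'],np.round(c['R'],3).tolist(),np.round(c['t'],3), np.round(-np.array(c['R']).T@c['t'],3))
E
```

```text
pics
{'t': 0.0, 'q': array([ 1.15258088e+00,  1.31146372e-01,  1.48930790e+00,  2.08217699e-06,
        1.52298180e+00, -8.54000830e-02]), 'dq': array([-0.00025686,  0.00067012, -0.00108614,  0.00074009, -0.00159133,
       -0.00033775]), 'joint_torque': array([ 1.22744590e-03, -5.59825945e+01, -4.91784060e+01,  7.70315691e-02,
        3.48472770e-02, -1.80447287e-04]), 'tool_pos': array([0.19576591, 0.56655369, 0.21758057]), 'orientation': array([-0.96162726,  1.35009563,  0.96007751]), 'force': array([-0.75214232,  0.47651139,  1.61561996]), 'wrist_torque': array([-0.02883822,  0.03595757,  0.01295149]), 'opening': 0.09298374311520764} 0.0188
scene 54.97998426287444 275.39754283214495 210.9075794602942 [[-0.42, 0.907, 0.019], [0.681, 0.329, -0.654], [-0.6, -0.262, -0.756]] [ 0.279 -0.308  1.242] [1.071 0.174 0.733]
top 47.38667118602099 281.89359334073754 203.67850005027333 [[-0.019, -1.0, -0.001], [-0.985, 0.019, -0.173], [0.173, -0.002, -0.985]] [-0.056  0.547  1.163] [ 0.337 -0.065  1.24 ]
wrist 67.55401123095493 274.6657425602768 205.82572024353823 [[0.327, 0.945, -0.001], [0.917, -0.317, 0.242], [0.229, -0.081, -0.97]] [-0.598 -0.029  0.39 ] [0.133 0.588 0.384]
```

View pics/top0.png

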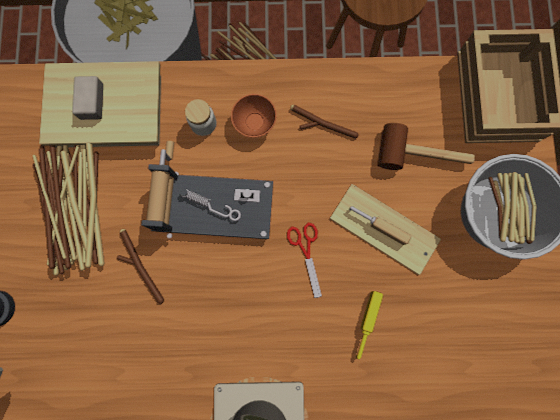

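View pics/scene0.png

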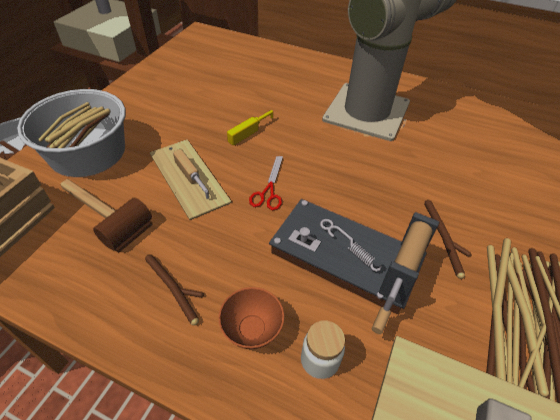

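View pics/wrist0.png

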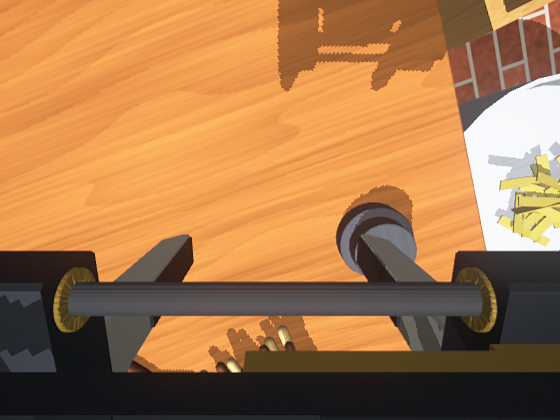

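```bash
python3 - <<'E'
import cv2
t=cv2.imread('pics/top0.png'); s=cv2.imread('pics/scene0.png')
cv2.imwrite('pics/ca.png',cv2.resize(t[170:250,150:285],None,fx=5.5,fy=5.5,interpolation=cv2.INTER_CUBIC))
cv2.imwrite('pics/cb.png',cv2.resize(t[180:280,320:450],None,fx=5.5,fy=5.5,interpolation=cv2.INTER_CUBIC))
cv2.imwrite('pics/cc.png',cv2.resize(s[195:305,265:425],None,fx=5,fy=5,interpolation=cv2.INTER_CUBIC))
cv2.imwrite('pics/cd.png',cv2.resize(s[135:220,145:235],None,fx=6,fy=6,interpolation=cv2.INTER_CUBIC))
E
```

```text
(no output)
```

View pics/ca.png

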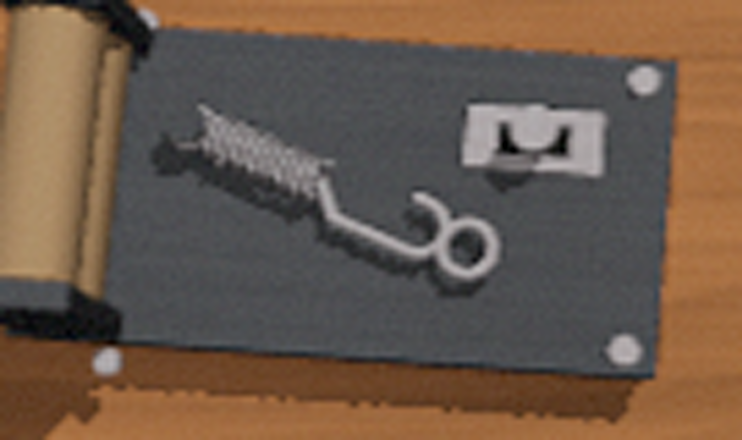

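View pics/cb.png

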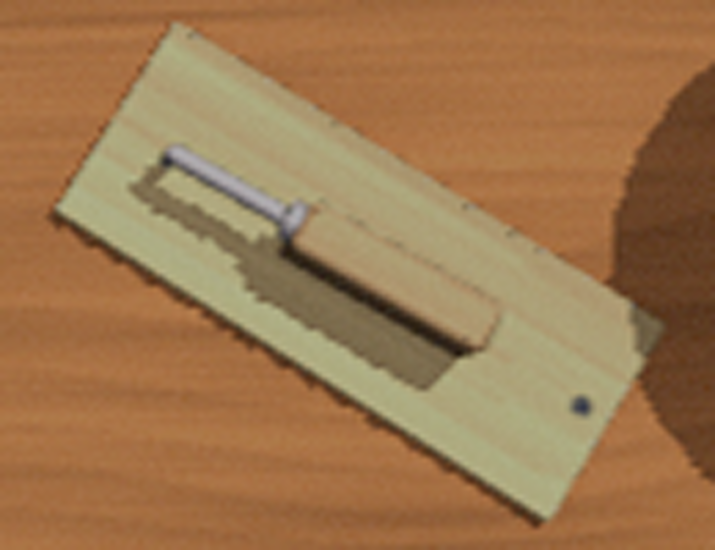

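View pics/cc.png

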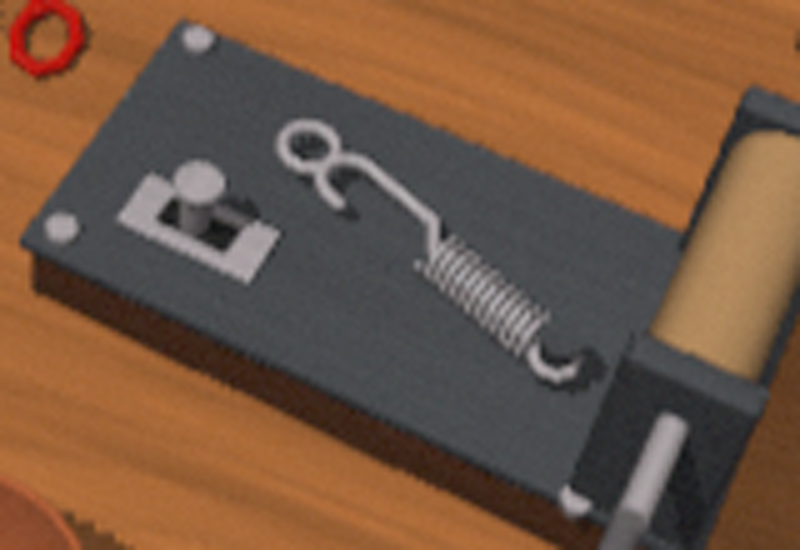

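View pics/cd.png

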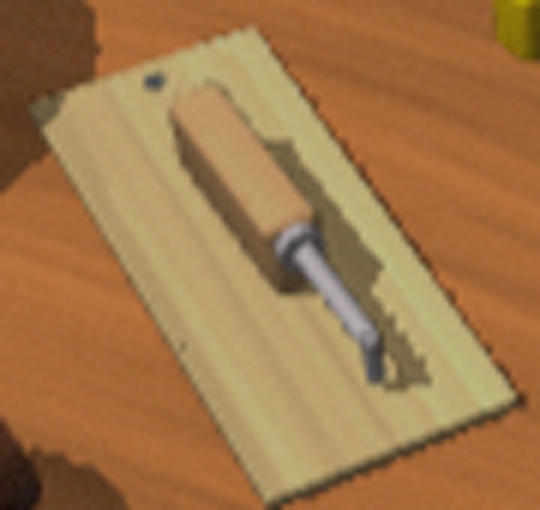

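Candidates for the puller in the top view are the wooden-handled tool on the board at (380,225), the yellow look-alike at (370,325) and the mallet at (425,152). The first fits the description: the crop shows a wooden handle, a steel shaft and a pin pointing down, lying on the plywood board. The spring lies on the deck with its eye at about (235,214), and the post is at about (247,195).

```bash
python3 - <<'E'
from h import *
import pickle
T=pickle.load(open('top0.pkl','rb')); S=pickle.load(open('scene0.pkl','rb'))
def tri(a,b):
    o1,d1=ray(T,*a);o2,d2=ray(S,*b)
    A=np.stack([d1,-d2],1); k=np.linalg.lstsq(A,o2-o1,rcond=None)[0]
    p,q=o1+k[0]*d1,o2+k[1]*d2; return (p+q)/2*1000, np.linalg.norm(p-q)*1000
ca=lambda x,y:(150+x/5.5-.4,170+y/5.5-.4)
cb=lambda x,y:(320+x/5.5-.4,180+y/5.5-.4)
cc=lambda x,y:(265+x/5-.4,195+y/5-.4)
cd=lambda x,y:(145+x/6-.4,135+y/6-.4)
np.set_printoptions(precision=1,suppress=True)
for n,a,b in [('eye',ca(467,248),cc(308,147)),('posthead',ca(532,127),cc(200,182)),('screwNE',ca(644,80),cc(61,227)),('screwSE',ca(624,350),cc(198,38)),('shaftend',cb(172,157),cd(368,342)),('pivot',ca(195,140),cc(560,370)),('ferrule',cb(293,218),cd(296,240)),('hookmid',ca(425,205),cc(325,185)),('handle far corner',cb(499,303),cd(175,95))]:
    print(n,tri(a,b), onz(T,*a,{'eye':.054,'posthead':.072,'pivot':.054,'shaftend':.036+.005,'ferrule':.036}.get(n,.043))*1000)
for n,a,z in [('deckNE',ca(676,62),.04),('deckSE',ca(655,376),.04),('deckN@tower',ca(165,28),.04),('deckS@tower',ca(125,343),.04)]: print(n,onz(T,*a,z)*1000)
for n,b in [('deckNE',cc(25,240)),('deckSE',cc(182,22)),('N',cc(560,495)),('S',cc(685,237))]: print(n,onz(S,*b,.04)*1000)
print('board T',[onz(T,*cb(*p),.008)*1000 for p in [(178,22),(663,325),(546,522),(55,210)]])
print('board S',[onz(S,*cd(*p),.008)*1000 for p in [(268,505),(33,105),(250,28),(522,400)]])
print('handle top T',[onz(T,*cb(*p),.048)*1000 for p in [(312,205),(499,303),(483,347),(293,243)]])
E
```

```text
eye (array([519.1,  53.1,  53.7]), np.float64(1.5164154285727955)) [519.2  52.3  54. ]
posthead (array([571. ,  21.9,  71.7]), np.float64(1.9047277021182167)) [571.2  21.   72. ]
screwNE (array([597.9, -28.4,  43.7]), np.float64(1.4326323008540516)) [598.3 -29.1  43. ]
screwSE (array([472. , -17.2,  43.5]), np.float64(2.113925706324099)) [472.4 -18.2  43. ]
shaftend (array([ 533.4, -242.9,   33.3]), np.float64(0.15518894681893133)) [ 532.2 -241.8   41. ]
pivot (array([574.1, 182. ,  40.5]), np.float64(4.507035644170518)) [571.8 177.   54. ]
ferrule (array([ 502.5, -295.6,   40.2]), np.float64(1.4808353130660354)) [ 503.4 -297.1   36. ]
hookmid (array([539. ,  69.6,  58.8]), np.float64(2.6188142844943494)) [541.3  72.7  43. ]
handle far corner (array([ 459.4, -383.2,   51.5]), np.float64(4.743138451859092)) [ 461.5 -387.7   43. ]
deckNE [607.2 -44.1  40. ]
deckSE [460.5 -32.1  40. ]
deckN@tower [628.2 194.7  40. ]
deckS@tower [480.4 210.5  40. ]
deckNE [608.  -39.8  40. ]
deckSE [462.6 -27.7  40. ]
N [628.8 199.7  40. ]
S [484.1 214.6  40. ]
board T [array([ 603. , -252.5,    8. ]), array([ 453.3, -473.3,    8. ]), array([ 363. , -412.2,    8. ]), array([ 513.3, -190.3,    8. ])]
board S [array([ 605.5, -247.2,    8. ]), array([ 453.4, -469.1,    8. ]), array([ 365.1, -411.8,    8. ]), array([ 514.7, -185.5,    8. ])]
handle top T [array([ 507.6, -303.8,   48. ]), array([ 461. , -386.3,   48. ]), array([ 441.1, -377.8,   48. ]), array([ 490.2, -294.2,   48. ])]
```

```bash
cat >> h.py <<'E'
def go(pos,yaw,s=None,flip=False):
    """pos TCP world m; yaw deg of puller +x; tool x down; prints jog row"""
    s=s or robot.read_state()
    Rc=Ro.from_rotvec(s['orientation']).as_matrix()
    a=np.radians(yaw); px=np.array([np.cos(a),np.sin(a),0]); x=np.array([0,0,-1.])
    best=None
    for sg in (1,-1):
        z=sg*np.cross([0,0,1.],px); y=np.cross(z,x); Rt=np.stack([x,y,z],1)
        rv=Ro.from_matrix(Rc.T@Rt).as_rotvec(degrees=True)
        if best is None or np.linalg.norm(rv)<np.linalg.norm(best[0]): best=(rv,sg)
    d=Rc.T@(np.array(pos)-s['tool_pos'])*100
    print('shift cm',np.round(d,2),'turn deg',np.round(best[0],1),'sg',best[1],'|d|',round(np.linalg.norm(d),1),'q6',np.round(s['q'][5],2))
E
python3 - <<'E'
from h import *
s=robot.read_state(); print(np.round(Ro.from_rotvec(s['orientation']).as_matrix(),3))
go([.4876,-.3173,.20],59.7)
go([.24,.45,.30],59.7)
go([.40,0,.30],59.7)
E
```

```text
[[-0.001 -0.945  0.327]
 [-0.001  0.327  0.945]
 [-1.     0.    -0.001]]
shift cm [  1.88 -56.46 -74.01] turn deg [-78.8  -0.1  -0.1] sg 1 |d| 93.1 q6 -0.09
shift cm [-8.2  -7.99 -9.6 ] turn deg [-78.8  -0.1  -0.1] sg 1 |d| 14.9 q6 -0.09
shift cm [ -8.15 -37.81 -46.9 ] turn deg [-78.8  -0.1  -0.1] sg 1 |d| 60.8 q6 -0.09
```

>>> jog_arm([
  [-1,-4,-5,-9,0,0,0],
  [-2,-8,-10,-18,0,0,0],
  [-3,-12,-15,-27,0,0,0],
  [-3,-16,-20,-36,0,0,0],
  [-3,-20,-25,-45,0,0,0],
])

```text
t: 0.78
tool_pos: [0.2983, 0.279, 0.2483]
orientation: [-1.529, 0.966, 1.528]
force: [0.8, -0.1, 0.7]
opening: 0.0929
```

```bash
python3 - <<'E'
from h import *
s=robot.read_state(); print(s['t'],s['tool_pos'],s['opening'])
go([.42,0,.24],59.7)
go([.4876,-.3173,.20],59.7)
E
```

```text
0.775 [0.29825312 0.27901529 0.24826825] 0.09293389356854749
shift cm [  0.86   0.99 -30.42] turn deg [-34.3  -0.1  -0. ] sg 1 |d| 30.5 q6 -1.39
shift cm [  4.89   8.52 -61.98] turn deg [-34.3  -0.1  -0. ] sg 1 |d| 62.8 q6 -1.39
```

```bash
sed -i 's/for sg in (1,-1):/for sg in (-1,):/' h.py; python3 - <<'E'
from h import *
go([.43,0,.24],59.7)
go([.4876,-.3173,.20],59.7)
E
```

```text
shift cm [  0.86   0.09 -30.85] turn deg [ 1.457e+02 -1.000e-01  1.000e-01] sg -1 |d| 30.9 q6 -1.39
shift cm [  4.89   8.52 -61.98] turn deg [ 1.457e+02 -1.000e-01  1.000e-01] sg -1 |d| 62.8 q6 -1.39
```

>>> jog_arm([
  [0,0,-6,10,0,0,0],
  [0,0,-12,20,0,0,0],
  [0,0,-18,30,0,0,0],
  [0,0,-24,40,0,0,0],
  [0,0,-30,50,0,0,0],
])

```text
t: 1.4
tool_pos: [0.4276, 0.0061, 0.2486]
orientation: [-0.884, 1.384, 0.882]
force: [1.5, 0.9, -0.7]
opening: 0.093
```

```bash
python3 - <<'E'
from h import *
go([.4876,-.3173,.20],59.7)
E
```

```text
shift cm [  4.9  -19.06 -26.81] turn deg [95.4  0.   0.1] sg -1 |d| 33.3 q6 -1.24
```

>>> jog_arm([
  [0,-4,-5,10,0,0,0],
  [0,-8,-10,20,0,0,0],
  [0,-12,-15,30,0,0,0],
  [1,-15,-20,40,0,0,0],
  [2,-19,-24,50,0,0,0],
])

```text
t: 2.02
tool_pos: [0.4987, -0.294, 0.2288]
orientation: [-0.203, 1.56, 0.2]
force: [1.1, -0.1, 0.4]
opening: 0.0931
```

```bash
python3 - <<'E'
from h import *
go([.4876,-.3173,.20],59.7)
E
```

```text
shift cm [ 2.88 -1.97 -1.66] turn deg [45.   0.1  0.1] sg -1 |d| 3.9 q6 -0.88
```

>>> jog_arm([
  [0.5,-0.5,-0.5,10,0,0,0],
  [1,-1,-1,20,0,0,0],
  [1,-1.5,-1.5,30,0,0,0],
  [1,-2,-1.7,40,0,0,0],
  [1,-2,-1.7,45,0,0,0],
])

```text
t: 2.65
tool_pos: [0.487, -0.318, 0.2184]
orientation: [0.417, 1.529, -0.419]
force: [0.9, 0.4, 0.5]
opening: 0.093
```

```bash
python3 - <<'E'
from h import *
import pickle
c=cam('wrist','w1.png'); pickle.dump(c,open('w1.pkl','wb'))
go([.4876,-.3173,.20],59.7)
for n,X in [('pin',(.5327,-.2400,.012)),('gr',(.4876,-.3173,.048)),('hc',(.475,-.339,.048))]: print(n,proj(c,X))
E
```

```text
shift cm [1.84 0.07 0.02] turn deg [-0.4  0.   0. ] sg -1 |d| 1.8 q6 -0.13
pin (np.float64(273.6557697403482), np.float64(105.1517994027005))
gr (np.float64(274.07577416724456), np.float64(188.8648109616539))
hc (np.float64(274.25959154425647), np.float64(211.06995031559134))
```

View pics/w1.png

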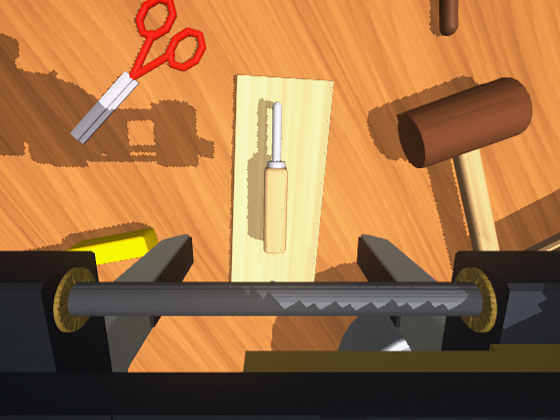

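```bash
python3 - <<'E'
from h import *
import pickle
c=pickle.load(open('w1.pkl','rb'))
im=c['frame'].astype(int)
# handle top colour mask
print(im[210,276],im[210,245])
for v in (175,190,205,220,235,245):
    r=im[v,250:305]; print(v,[tuple(p) for p in r[8:46:3]])
a=onz(c,276.5,168,.048);b=onz(c,275,251.5,.048);e=onz(c,277.2,103,.041)
print(a,b,e,np.linalg.norm(a-b),np.degrees(np.arctan2(*(a-b)[1::-1])),np.degrees(np.arctan2(*(e-b)[1::-1])),(a+b)/2)
E
```

```text
[247 230 160] [247 247 188]
175 [(np.int64(190), np.int64(164), np.int64(112)), (np.int64(193), np.int64(166), np.int64(115)), (np.int64(118), np.int64(97), np.int64(67)), (np.int64(239), np.int64(196), np.int64(132)), (np.int64(247), np.int64(222), np.int64(152)), (np.int64(248), np.int64(225), np.int64(156)), (np.int64(247), np.int64(230), np.int64(162)), (np.int64(247), np.int64(233), np.int64(165)), (np.int64(247), np.int64(235), np.int64(167)), (np.int64(248), np.int64(226), np.int64(156)), (np.int64(245), np.int64(232), np.int64(165)), (np.int64(247), np.int64(239), np.int64(176)), (np.int64(247), np.int64(240), np.int64(176))]
190 [(np.int64(191), np.int64(165), np.int64(112)), (np.int64(188), np.int64(162), np.int64(112)), (np.int64(133), np.int64(107), np.int64(72)), (np.int64(243), np.int64(202), np.int64(136)), (np.int64(247), np.int64(223), np.int64(152)), (np.int64(247), np.int64(225), np.int64(156)), (np.int64(247), np.int64(229), np.int64(162)), (np.int64(247), np.int64(233), np.int64(164)), (np.int64(247), np.int64(235), np.int64(167)), (np.int64(246), np.int64(210), 
[... 2122 characters left out ...]
t64(133), np.int64(90)), (np.int64(248), np.int64(223), np.int64(152)), (np.int64(247), np.int64(226), np.int64(156)), (np.int64(247), np.int64(224), np.int64(154)), (np.int64(247), np.int64(230), np.int64(163)), (np.int64(247), np.int64(232), np.int64(164)), (np.int64(248), np.int64(222), np.int64(152)), (np.int64(213), np.int64(160), np.int64(109)), (np.int64(247), np.int64(244), np.int64(182)), (np.int64(246), np.int64(228), np.int64(161)), (np.int64(247), np.int64(236), np.int64(170))]
[ 0.50144397 -0.29901036  0.048     ] [ 0.4512664 -0.3808022  0.048    ] [ 0.5361027  -0.24168839  0.041     ] 0.09595672591823605 58.47175926436508 58.623749151895694 [ 0.47635518 -0.33990628  0.048     ]
```

```bash
python3 - <<'E'
from h import *
go([.4894,-.3182,.014],58.6)
E
```

```text
shift cm [20.44  0.09  0.21] turn deg [0.7 0.  0. ] sg -1 |d| 20.4 q6 -0.13
```

>>> jog_arm([
  [5,0.1,0.2,0.7,0,0,0],
  [10,0.1,0.2,0.7,0,0,0],
  [15,0.1,0.2,0.7,0,0,0],
  [18,0.1,0.2,0.7,0,0,0],
  [20,0.1,0.2,0.7,0,0,0],
])

```text
t: 3.32
tool_pos: [0.4884, -0.3173, 0.0163]
orientation: [0.429, 1.53, -0.429]
force: [0.3, -0.3, -0.5]
opening: 0.0929
```

```bash
python3 - <<'E'
from h import *
go([.4894,-.3182,.014],58.6)
E
```

```text
shift cm [ 0.22 -0.03  0.13] turn deg [ 0.  -0.1  0. ] sg -1 |d| 0.3 q6 -0.12
```

>>> jog_arm([
  [0.2,0,0.13,0,0,0,0],
  [0.2,0,0.13,0,0,0,0.6],
  [0.2,0,0.13,0,0,0,1],
  [0.2,0,0.13,0,0,0,1],
  [0.2,0,0.13,0,0,0,1],
], squeeze=55)

```text
t: 3.95
tool_pos: [0.4899, -0.3183, 0.0149]
orientation: [0.429, 1.529, -0.429]
force: [0.9, 1.3, 0.8]
opening: 0.0576
```

>>> jog_arm([
  [0,0,0,0,0,0,1],
  [0,0,0,0,0,0,1],
])

```text
t: 4.2
tool_pos: [0.4899, -0.3183, 0.015]
orientation: [0.429, 1.528, -0.429]
force: [0.7, 0.2, 0.5]
opening: 0.0372
```

>>> jog_arm([
  [0,0,0,0,0,0,1],
  [0,0,0,0,0,0,1],
  [0,0,0,0,0,0,1],
])

```text
t: 4.58
tool_pos: [0.4898, -0.3182, 0.015]
orientation: [0.429, 1.529, -0.429]
force: [-0.6, 0.1, 1.2]
opening: 0.0256
```

>>> jog_arm([
  [-2,0,0,0,0,0,1],
  [-5,0,0,0,0,0,1],
  [-8,0,0,0,0,0,1],
  [-11,0,0,0,0,0,1],
  [-13,0,0,0,0,0,1],
])

```text
t: 5.2
tool_pos: [0.4907, -0.3188, 0.148]
orientation: [0.428, 1.526, -0.43]
force: [-0.2, 0.7, -0.8]
opening: 0.0257
```

```bash
python3 - <<'E'
from h import *
s=robot.read_state(); print(s['tool_pos'],s['force'],s['opening'])
a=np.radians(65.2); print('pin if..')
c=cam('wrist','w2.png')
R=Ro.from_rotvec(s['orientation']).as_matrix(); print(R.round(3))
# pin in tool frame: TCP offset along puller x 90mm
e=(.5363-.4898,-.2413+.3182); print(np.hypot(*e)*1000)
E
```

```text
[ 0.49065134 -0.31879729  0.14802567] [-0.15284323  0.69529616 -0.79014   ] 0.025652973980380873
pin if..
[[ 0.002  0.52   0.854]
 [-0.002  0.854 -0.52 ]
 [-1.    -0.001  0.002]]
89.86578881866001
```

View pics/w2.png

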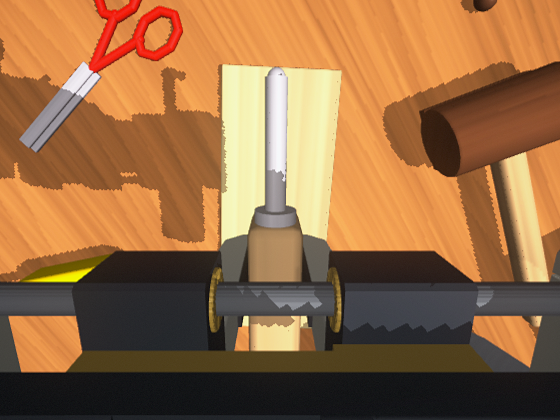

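```bash
python3 - <<'E'
from h import *
s=robot.read_state()
c=cam('wrist'); R=Ro.from_rotvec(s['orientation']).as_matrix()
for u,v,z in [(276,70,.174),(276,67,.169),(276,215,.169)]:
    print((R.T@(onz(c,u,v,z)-s['tool_pos'])*1000).round(1))
# targets: eye (519,53), approach yaw along spring
piv=np.array([.5783,.181]); eye=np.array([.519,.053]); d=piv-eye; yaw=np.degrees(np.arctan2(d[1],d[0])); print(yaw)
def tcp(pin,yaw,L=.090): 
    a=np.radians(yaw); return pin-L*np.array([np.cos(a),np.sin(a)])
p=tcp(eye,yaw); print(p)
go([*p,.20],yaw)
E
```

```text
[-23.6  89.8   1.5]
[-18.6  91.8   1.5]
[-18.5  24.6   1.5]
65.14259502557788
[ 0.48116748 -0.02866211]
shift cm [ -5.23  24.29 -15.99] turn deg [-6.5  0.3  0.1] sg -1 |d| 29.5 q6 -0.12
```

>>> jog_arm([
  [-2,5,-3,-1,0,0,1],
  [-4,10,-6,-3,0,0,1],
  [-5,15,-9,-5,0,0,1],
  [-5,20,-12.5,-6.5,0,0,1],
  [-5,23,-15.5,-6.5,0,0,1],
])

```text
t: 5.92
tool_pos: [0.4778, -0.0397, 0.1967]
orientation: [0.337, 1.541, -0.34]
force: [0.4, -0.5, -1.5]
opening: 0.0256
```

>>> jog_arm([
  [0,0,0,0,0,0,1],
])

```text
t: 6.05
tool_pos: [0.4768, -0.0371, 0.1956]
orientation: [0.335, 1.543, -0.337]
force: [0.2, -1.2, -1.6]
opening: 0.0256
```

```bash
python3 - <<'E'
from h import *
import pickle
c=cam('wrist','w3.png'); s=robot.read_state(); pickle.dump((c,s),open('w3.pkl','wb'))
c2=cam('scene','s3.png'); pickle.dump(c2,open('s3.pkl','wb'))
print(s['tool_pos'])
go([.4812,-.0287,.15],65.1)
im=cv2.imread('pics/s3.png'); cv2.imwrite('pics/s3c.png',cv2.resize(im[120:300,220:420],None,fx=3.5,fy=3.3))
E
```

```text
[ 0.47701854 -0.03833887  0.19551105]
shift cm [ 4.57  1.15 -0.1 ] turn deg [0.2 0.1 0.1] sg -1 |d| 4.7 q6 0.24
```

View pics/w3.png

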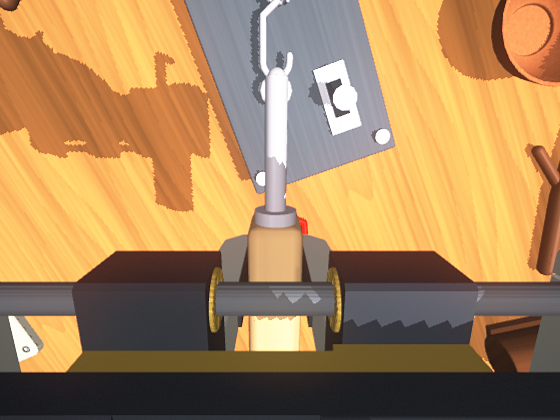

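View pics/s3c.png

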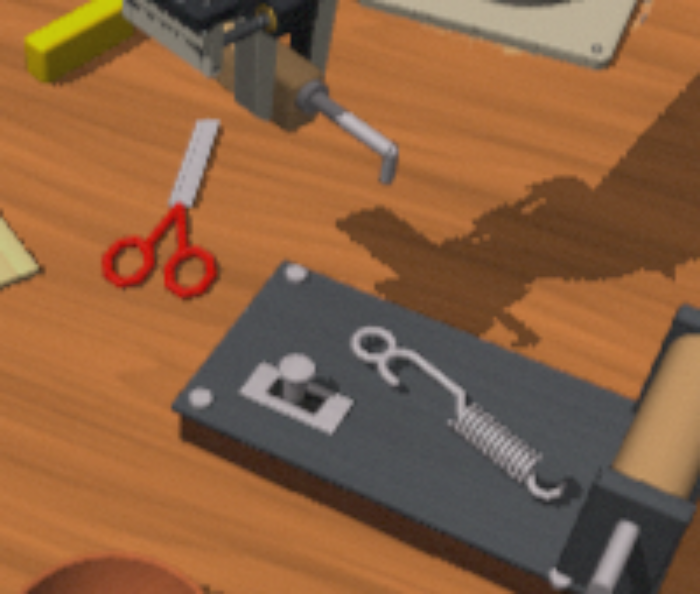

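```bash
python3 - <<'E'
import cv2
im=cv2.imread('pics/w3.png'); cv2.imwrite('pics/w3c.png',cv2.resize(im[0:150,190:410],None,fx=3.6,fy=3.6,interpolation=cv2.INTER_CUBIC))
im=cv2.imread('pics/s3.png'); cv2.imwrite('pics/s3d.png',cv2.resize(im[130:250,300:400],None,fx=5,fy=5,interpolation=cv2.INTER_CUBIC))
E
```

```text
(no output)
```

View pics/w3c.png

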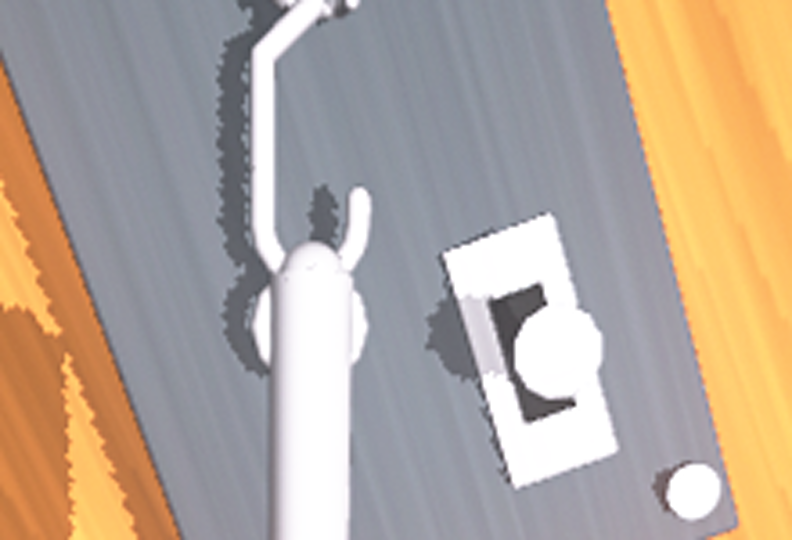

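View pics/s3d.png

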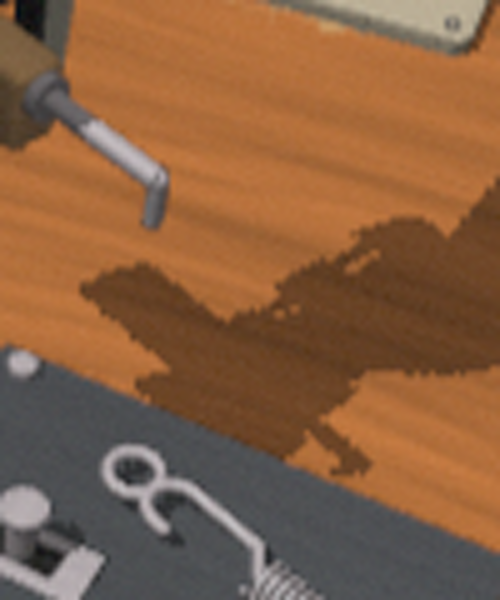

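```bash
python3 - <<'E'
from h import *
import pickle
c,s=pickle.load(open('w3.pkl','rb')); c2=pickle.load(open('s3.pkl','rb'))
R=Ro.from_rotvec(s['orientation']).as_matrix()
g=lambda x,y:(190+x/3.6-.4,y/3.6-.4)
for n,p,z in [('eye',g(312,325),.054),('head',g(557,352),.072),('tipend',g(360,188),.054),('shank1',g(262,60),.054),('shank2',g(264,240),.054),('screw',g(692,490),.043),('cornerNE',g(737,525),.04)]:
    print(n,(onz(c,*p,z)*1000).round(1))
# pin bottom in scene
u,v=300+152/5-.4,130+222/5-.4
print('scene pin on z',(onz(c2,u,v,s['tool_pos'][2]-.003)*1000).round(1),'pred',(s['tool_pos']+R@[.003,.090,0])*1000, (s['tool_pos']+R@[.003,.090,.0015])*1000)
e=(300+132/5-.4,130+472/5-.4); print('eye scene',onz(c2,*e,.054)*1000)
h=(300+25/5-.4,130+504/5-.4); print('head scene',onz(c2,*h,.072)*1000)
E
```

```text
eye [520.3  52.5  54. ]
head [571.   20.3  72. ]
tipend [544.6  76.9  54. ]
shank1 [534.4 113.   54. ]
shank2 [517.6  76.   54. ]
screw [598.3 -29.   43. ]
cornerNE [607.4 -43.8  40. ]
scene pin on z [511.6  42.1 192.5] pred [514.48720322  43.48535937 192.36553688] [515.85104834  42.86092287 192.36789304]
eye scene [519.29620042  53.45112374  54.        ]
head scene [569.49336238  22.30859416  72.        ]
```

```bash
python3 - <<'E'
from h import *
go([.4832,-.0288,.072],65.4)
E
```

```text
shift cm [12.37  1.24  0.07] turn deg [-0.1  0.1  0.1] sg -1 |d| 12.4 q6 0.24
```

>>> jog_arm([
  [3,1.2,0.1,0,0.1,0.1,1],
  [6,1.2,0.1,0,0.1,0.1,1],
  [9,1.2,0.1,0,0.1,0.1,1],
  [11,1.2,0.1,0,0.1,0.1,1],
  [12.3,1.2,0.1,0,0.1,0.1,1],
])

```text
t: 6.78
tool_pos: [0.4826, -0.0304, 0.071]
orientation: [0.339, 1.546, -0.34]
force: [0.4, 0.2, -1.5]
opening: 0.0256
```

>>> jog_arm([
  [0,0,0,0,0,0,1],
])

```text
t: 6.9
tool_pos: [0.482, -0.0311, 0.0699]
orientation: [0.34, 1.548, -0.341]
force: [0.3, -0.1, -1.7]
opening: 0.0257
```

```bash
python3 - <<'E'
from h import *
import pickle
c=cam('wrist','w4.png'); s=robot.read_state(); c2=cam('scene','s4.png');c3=cam('top','t4.png'); pickle.dump((c,c2,c3,s),open('p4.pkl','wb'))
print(s['tool_pos'])
R=Ro.from_rotvec(s['orientation']).as_matrix(); print(s['tool_pos']+R@[.003,.090,0])
go([.4832,-.0288,.072],65.4)
im=cv2.imread('pics/s4.png'); A=cv2.resize(im[195:265,290:390],None,fx=7,fy=7,interpolation=cv2.INTER_CUBIC)
cv2.imwrite('pics/s4c.png',A)
im=cv2.imread('pics/t4.png'); cv2.imwrite('pics/t4c.png',cv2.resize(im[170:250,190:290],None,fx=7,fy=7,interpolation=cv2.INTER_CUBIC))
E
```

```text
[ 0.48242281 -0.0311865   0.07063674]
[0.52021729 0.05048819 0.06750276]
shift cm [-0.02  0.19 -0.1 ] turn deg [-0.2 -0.   0. ] sg -1 |d| 0.2 q6 0.26
```

View pics/s4c.png

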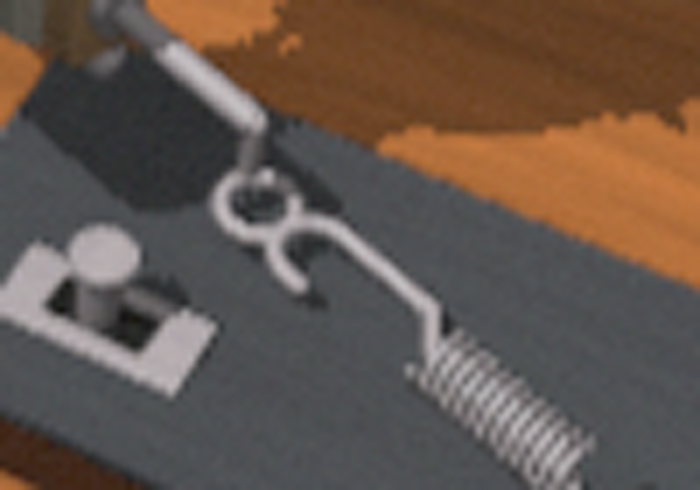

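View pics/t4c.png

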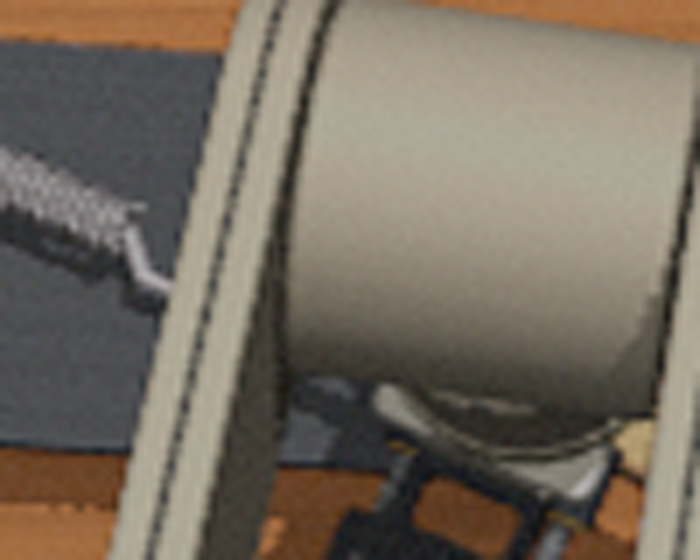

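View pics/w4.png

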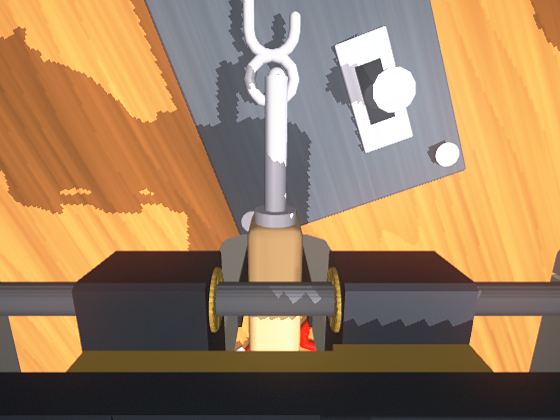

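```bash
python3 - <<'E'
from h import *
import pickle
c,c2,c3,s=pickle.load(open('p4.pkl','rb'))
q=lambda x,y:(290+x/7-.4,195+y/7-.4)
print('eye',onz(c2,*q(257,206),.054)*1000)
print('pin bottom',onz(c2,*q(250,170),.0675)*1000)
X=s['tool_pos']; R=Ro.from_rotvec(s['orientation']).as_matrix()
P=X+R@[.003,.090,0]; u=proj(c2,P); print('pred crop',[(u[0]-289.6)*7,(u[1]-194.6)*7])
u=proj(c2,P+R@[-.024,0,0]); print('pred shaft crop',[(u[0]-289.6)*7,(u[1]-194.6)*7])
# wrist eye: ring center
print('eye wrist',onz(c,271,80,.054)*1000)
E
python3 - <<'E'
import cv2
im=cv2.imread('pics/w4.png'); cv2.imwrite('pics/w4c.png',cv2.resize(im[0:150,200:350],None,fx=5,fy=5,interpolation=cv2.INTER_CUBIC))
E
```

```text
eye [519.07432952  54.09507924  54.        ]
pin bottom [517.580086    49.61959431  67.5       ]
pred crop [np.float64(249.68604344221183), np.float64(176.90593542802458)]
pred shaft crop [np.float64(258.6092443499383), np.float64(126.10817027089004)]
eye wrist [519.09483635  52.0763453   54.        ]
```

View pics/w4c.png

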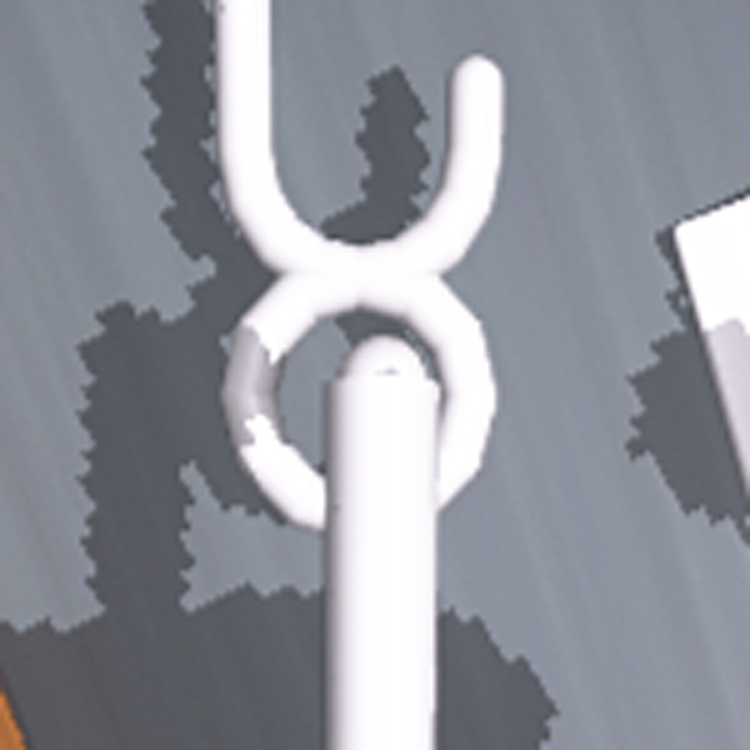

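>>> jog_arm([
  [0,0.25,-0.25,0,0,0,1],
  [0.3,0.25,-0.25,0,0,0,1],
  [0.7,0.25,-0.25,0,0,0,1],
  [1.0,0.25,-0.25,0,0,0,1],
  [1.2,0.25,-0.25,0,0,0,1],
])

```text
t: 7.68
tool_pos: [0.4818, -0.0275, 0.0594]
orientation: [0.339, 1.545, -0.34]
force: [0.6, -0.3, -1.3]
opening: 0.026
```

```bash
python3 - <<'E'
from h import *
import pickle
c=cam('wrist','w5.png'); c2=cam('scene','s5.png'); s=robot.read_state()
print(s['tool_pos'],s['force'])
im=cv2.imread('pics/s5.png'); A=cv2.resize(im[195:265,290:390],None,fx=5,fy=5,interpolation=cv2.INTER_CUBIC)
im=cv2.imread('pics/w5.png'); B=cv2.resize(im[10:110,220:320],None,fx=3.5,fy=3.5,interpolation=cv2.INTER_CUBIC)
o=np.zeros((350,850,3),np.uint8);o[:,:500]=A;o[:,500:]=B;cv2.imwrite('pics/c5.png',o[:,50:])
E
```

```text
[ 0.48178939 -0.02758223  0.05937018] [-1.3722194  -0.10883069 -1.9814393 ]
```

View pics/c5.png

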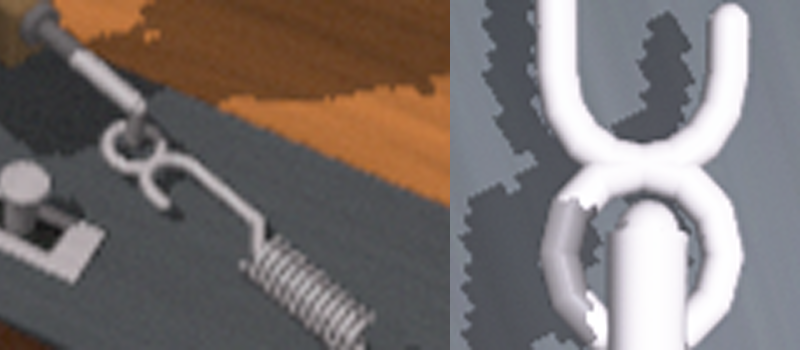

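```bash
cat >> h.py <<'E'
def pin(s=None):
    s=s or robot.read_state(); R=Ro.from_rotvec(s['orientation']).as_matrix()
    y=R[:,1]; return s['tool_pos']+R@np.array([.003,.090,0]), np.degrees(np.arctan2(y[1],y[0]))
def gopin(p,zp,yaw):
    a=np.radians(yaw); go([p[0]-.09*np.cos(a),p[1]-.09*np.sin(a),zp+.003],yaw)
E
python3 - <<'E'
from h import *
p,y=pin(); print(p,y)
gopin(p[:2],.0575,71); gopin(p[:2],.0575,77);gopin(p[:2],.047,77)
E
```

```text
[0.51955288 0.05410869 0.05628607] 65.18769933101181
shift cm [-0.11  0.05  0.91] turn deg [-5.8 -0.1  0. ] sg -1 |d| 0.9 q6 0.27
shift cm [-0.12  0.19  1.84] turn deg [-11.8  -0.1   0. ] sg -1 |d| 1.9 q6 0.27
shift cm [0.93 0.19 1.84] turn deg [-11.8  -0.1   0. ] sg -1 |d| 2.1 q6 0.27
```

>>> jog_arm([
  [0,0,0.45,-3,0,0,1],
  [0,0.05,0.9,-6,0,0,1],
  [0,0.1,1.4,-9,0,0,1],
  [0,0.2,1.85,-12,0,0,1],
  [0.1,0.2,1.85,-12,0,0,1],
])

```text
t: 8.4
tool_pos: [0.4998, -0.0336, 0.0585]
orientation: [0.175, 1.565, -0.176]
force: [0.2, -0.4, -1.2]
opening: 0.0257
```

```bash
python3 - <<'E'
from h import *
p,y=pin(); print(p,y,robot.read_state()['force'])
gopin([.5195,.054],.047,77)
E
```

```text
[0.51975412 0.05411074 0.05544037] 77.16623842822192 [ 0.20774851 -0.3984621  -1.22004914]
shift cm [ 0.85 -0.02 -0.05] turn deg [ 0.2 -0.1  0. ] sg -1 |d| 0.9 q6 0.06
```

>>> jog_arm([
  [0.2,0,0,0,0,0,1],
  [0.4,0,0,0,0,0,1],
  [0.6,0,0,0,0,0,1],
  [0.8,0,0,0,0,0,1],
  [0.8,0,0,0,0,0,1],
], squeeze=60)

```text
t: 9.02
tool_pos: [0.4995, -0.0336, 0.0502]
orientation: [0.176, 1.565, -0.176]
force: [0.5, 0.5, -2.4]
opening: 0.0257
```

```bash
python3 - <<'E'
from h import *
c=cam('wrist','w6.png'); c2=cam('scene','s6.png'); s=robot.read_state()
print(pin(s),s['force'])
im=cv2.imread('pics/s6.png'); A=cv2.resize(im[185:255,290:390],None,fx=5,fy=5,interpolation=cv2.INTER_CUBIC)
im=cv2.imread('pics/w6.png'); B=cv2.resize(im[10:110,220:320],None,fx=3.5,fy=3.5,interpolation=cv2.INTER_CUBIC)
o=np.zeros((350,850,3),np.uint8);o[:,:500]=A;o[:,500:]=B;cv2.imwrite('pics/c6.png',o[:,50:])
E
```

```text
(array([0.51971363, 0.05413474, 0.0474176 ]), np.float64(77.16501737079169)) [ 0.49198685 -0.63053877 -1.50066953]
```

View pics/c6.png

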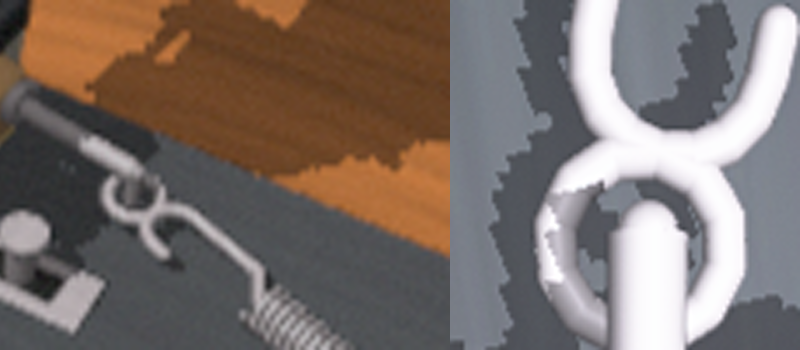

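```bash
cat >> h.py <<'E'
P=np.array([.5769,.1794])
def polar(Rr,th,yaw,zp=.0475):
    a=np.radians(th); print('R',Rr,'th',th,end=' '); gopin(P-Rr*np.array([np.cos(a),np.sin(a)]),zp,yaw)
def info():
    s=robot.read_state(); p,y=pin(s); d=P-p[:2]; print('pinR',round(np.hypot(*d)*1000,1),'th',round(np.degrees(np.arctan2(d[1],d[0])),1),'yaw',round(y,1),'z',round(p[2]*1000,1),'F',s['force'].round(1),'t',s['t'],'op',s['opening'].round(4))
E
python3 - <<'E'
from h import *
info()
for th in (67.5,70,72.5,76): polar(.144,th,77)
E
```

```text
Traceback (most recent call last):
  File "h.py", line 37, in info
    s=robot.read_state(); p,y=pin(s); d=P-p[:2]; print('pinR',round(np.hypot(*d)*1000,1),'th',round(np.degrees(np.arctan2(d[1],d[0])),1),'yaw',round(y,1),'z',round(p[2]*1000,1),'F',s['force'].round(1),'t',s['t'],'op',s['opening'].round(4))
                                                                                                                                                                                                                         ^^^^^^^^^^^^^^^^^^
AttributeError: 'float' object has no attribute 'round'
```

```bash
sed -i "s/s\['opening'\].round(4)/round(s['opening'],4)/" h.py
python3 - <<'E'
from h import *
info()
for th in (67.5,70,72.5,76): polar(.144,th,77)
E
```

```text
pinR 137.7 th 65.5 yaw 77.2 z 47.4 F [ 0.5 -0.6 -1.5] t 9.125 op 0.0253
R 0.144 th 67.5 shift cm [-0.   -0.71  0.35] turn deg [ 0.2 -0.1  0. ] sg -1 |d| 0.8 q6 0.06
R 0.144 th 70 shift cm [-0.   -0.8   0.97] turn deg [ 0.2 -0.1  0. ] sg -1 |d| 1.3 q6 0.06
R 0.144 th 72.5 shift cm [-0.   -0.87  1.6 ] turn deg [ 0.2 -0.1  0. ] sg -1 |d| 1.8 q6 0.06
R 0.144 th 76 shift cm [-0.   -0.91  2.47] turn deg [ 0.2 -0.1  0. ] sg -1 |d| 2.6 q6 0.06
```

>>> jog_arm([
  [0,-0.7,0.35,0,0,0,1],
  [0,-0.8,0.9,0,0,0,1],
  [0,-0.85,1.4,0,0,0,1],
  [0,-0.9,1.9,0,0,0,1],
  [0,-0.9,2.45,0,0,0,1],
])

```text
t: 9.75
tool_pos: [0.522, -0.0478, 0.0505]
orientation: [0.176, 1.565, -0.176]
force: [0.5, 4.4, -1.6]
opening: 0.0254
```

```bash
python3 - <<'E'
from h import *
c=cam('wrist','w7.png'); c2=cam('scene','s7.png'); info()
im=cv2.imread('pics/s7.png'); A=cv2.resize(im[185:255,290:390],None,fx=5,fy=5,interpolation=cv2.INTER_CUBIC)
im=cv2.imread('pics/w7.png'); B=cv2.resize(im[10:110,220:320],None,fx=3.5,fy=3.5,interpolation=cv2.INTER_CUBIC)
o=np.zeros((350,850,3),np.uint8);o[:,:500]=A;o[:,500:]=B;cv2.imwrite('pics/c7.png',o[:,50:])
E
```

```text
pinR 143.8 th 76.1 yaw 77.2 z 47.5 F [ 1.7  3.9 -1.3] t 9.85 op 0.0255
```

View pics/c7.png

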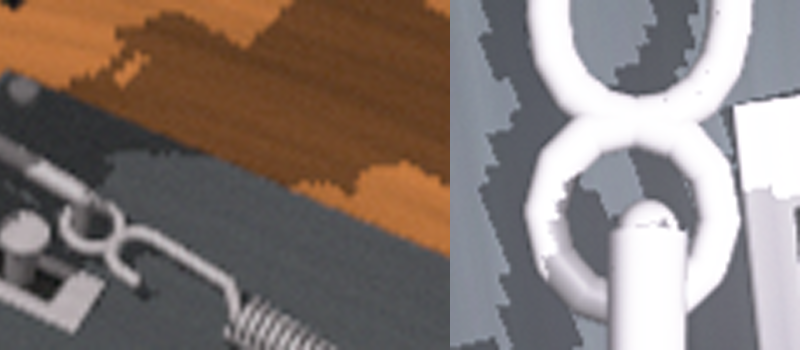

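```bash
python3 - <<'E'
from h import *
for r in (.164,.184,.2,.214): polar(r,75.5,77)
E
```

```text
R 0.164 th 75.5 shift cm [ 0.01 -2.02 -0.23] turn deg [ 0.2 -0.   0. ] sg -1 |d| 2.0 q6 0.04
R 0.184 th 75.5 shift cm [ 0.01 -4.02 -0.29] turn deg [ 0.2 -0.   0. ] sg -1 |d| 4.0 q6 0.04
R 0.2 th 75.5 shift cm [ 0.01 -5.62 -0.33] turn deg [ 0.2 -0.   0. ] sg -1 |d| 5.6 q6 0.04
R 0.214 th 75.5 shift cm [ 0.01 -7.02 -0.37] turn deg [ 0.2 -0.   0. ] sg -1 |d| 7.0 q6 0.04
```

>>> jog_arm([
  [0,-0.8,-0.1,0,0,0,1],
  [0,-1.6,-0.2,0,0,0,1],
  [0,-2.4,-0.25,0,0,0,1],
  [0,-3.2,-0.3,0,0,0,1],
  [0,-4.0,-0.3,0,0,0,1],
])

```text
t: 10.48
tool_pos: [0.5104, -0.0848, 0.0503]
orientation: [0.177, 1.565, -0.174]
force: [2.4, 12.7, -2.1]
opening: 0.0255
```

```bash
python3 - <<'E'
from h import *
c=cam('wrist','w8.png'); info(); s=robot.read_state(); print(np.hypot(*s['force'][:2]))
for r in (.184,.200,.215): polar(r,75.5,77)
E
```

```text
pinR 183.2 th 75.2 yaw 77.2 z 47.5 F [ 3.2 11.6 -1.8] t 10.525 op 0.0257
12.00655764782657
R 0.184 th 75.5 shift cm [-0.02 -0.08  0.05] turn deg [ 0.2 -0.1 -0.1] sg -1 |d| 0.1 q6 -0.04
R 0.2 th 75.5 shift cm [-0.02 -1.68  0.01] turn deg [ 0.2 -0.1 -0.1] sg -1 |d| 1.7 q6 -0.04
R 0.215 th 75.5 shift cm [-0.02 -3.18 -0.04] turn deg [ 0.2 -0.1 -0.1] sg -1 |d| 3.2 q6 -0.04
```

View pics/w8.png

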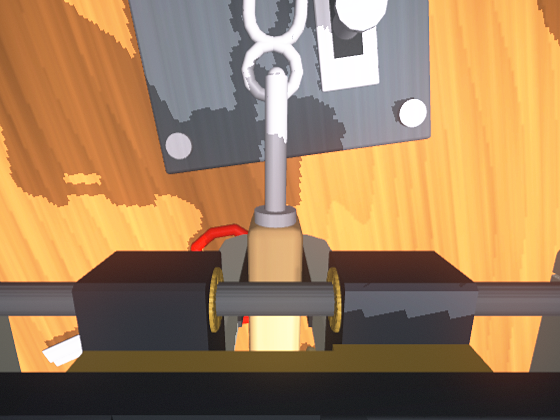

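>>> jog_arm([
  [0,-0.6,0,0,0,0,1],
  [0,-1.2,0,0,0,0,1],
  [0,-1.8,0,0,0,0,1],
  [0,-2.5,0,0,0,0,1],
  [0,-3.1,0,0,0,0,1],
])

```text
t: 11.15
tool_pos: [0.5034, -0.113, 0.0499]
orientation: [0.181, 1.565, -0.17]
force: [5.0, 17.2, -2.4]
opening: 0.0256
```

```bash
python3 - <<'E'
from h import *
import pickle
c=cam('wrist','w9.png'); info(); s=robot.read_state(); print(np.hypot(*s['force'][:2]))
c2=cam('scene','s9.png'); c3=cam('top','t9.png');pickle.dump((c,c2,c3,s),open('p9.pkl','wb'))
s=robot.read_state(); print(np.hypot(*s['force'][:2]))
im=cv2.imread('pics/s9.png'); cv2.imwrite('pics/s9c.png',cv2.resize(im[195:285,270:390],None,fx=6,fy=6,interpolation=cv2.INTER_CUBIC))
im=cv2.imread('pics/t9.png'); cv2.imwrite('pics/t9c.png',cv2.resize(im[160:250,180:290],None,fx=6,fy=6,interpolation=cv2.INTER_CUBIC))
E
```

```text
pinR 212.0 th 75.3 yaw 77.2 z 47.4 F [ 4.6 17.3 -2. ] t 11.2 op 0.0254
17.85886617830387
17.026102999905703
```

View pics/s9c.png

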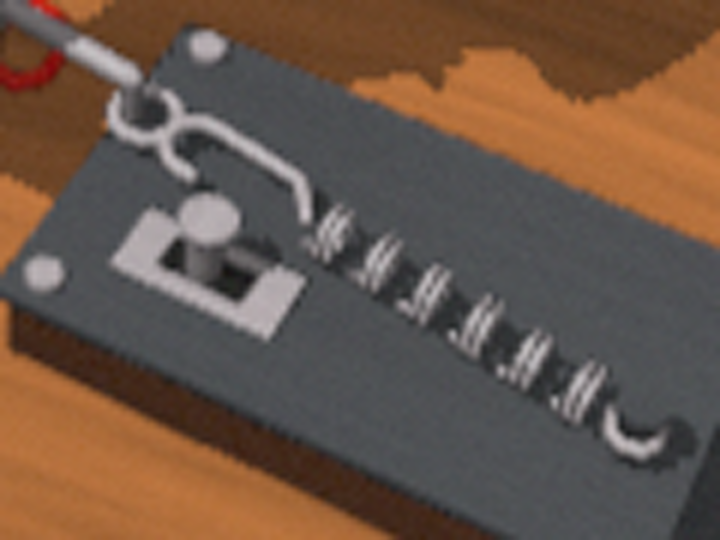

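View pics/t9c.png

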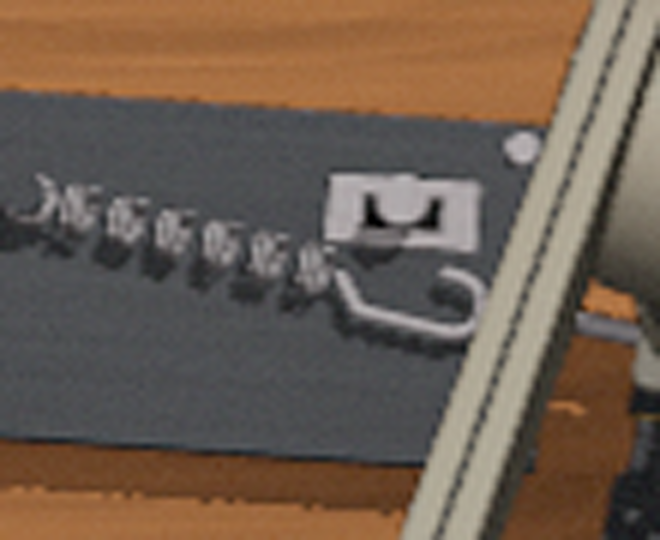

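View pics/w9.png

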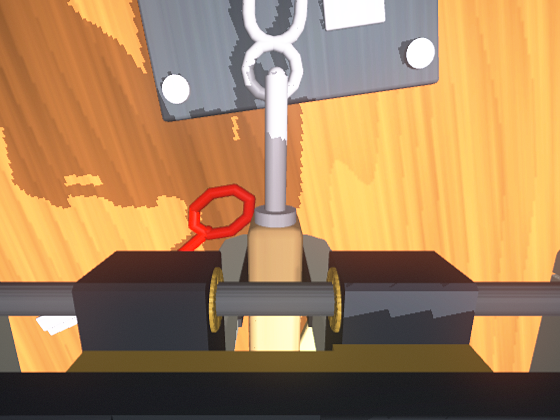

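```bash
python3 - <<'E'
from h import *
import pickle
c,c2,c3,s=pickle.load(open('p9.pkl','rb'))
S=lambda x,y:(270+x/6-.4,195+y/6-.4); T=lambda x,y:(180+x/6-.4,160+y/6-.4)
for n,v in [('tipS',onz(c2,*S(190,174),.054)),('tipT',onz(c3,*T(445,273),.054)),('headS',onz(c2,*S(210,219),.072)),('headT',onz(c3,*T(401,201),.072)),('eyeS',onz(c2,*S(147,114),.054)),('eyeW',onz(c,272,69,.054)),('pivS',onz(c2,*S(637,425),.054)),('slotS',[onz(c2,*S(*q),.04) for q in [(208,280)]][0])]:
    d=P-v[:2]; print(n,(v*1000).round(1),'R',(np.hypot(*d)*1000).round(1),'th',np.degrees(np.arctan2(d[1],d[0])).round(1))
E
```

```text
tipS [541.6   4.6  54. ] R 178.3 th 78.6
tipT [542.7   3.8  54. ] R 178.9 th 79.0
headS [571.2  23.   72. ] R 156.5 th 87.9
headT [570.2  20.7  72. ] R 158.8 th 87.6
eyeS [522.1 -20.6  54. ] R 207.4 th 74.7
eyeW [523.4 -21.8  54. ] R 208.2 th 75.1
pivS [576.5 180.5  54. ] R 1.1 th -69.6
slotS [572.8  25.4  40. ] R 154.0 th 88.5
```

```bash
python3 - <<'E'
from h import *
for i,th in enumerate((77,79,81,83,85)): polar(.214,th,77+1.6*(i+1))
E
```

```text
R 0.214 th 77 shift cm [-0.07 -0.25  0.84] turn deg [-1.4 -0.1 -0.4] sg -1 |d| 0.9 q6 -0.1
R 0.214 th 79 shift cm [-0.07 -0.23  1.84] turn deg [-3.  -0.1 -0.4] sg -1 |d| 1.9 q6 -0.1
R 0.214 th 81 shift cm [-0.07 -0.18  2.84] turn deg [-4.6 -0.1 -0.4] sg -1 |d| 2.8 q6 -0.1
R 0.214 th 83 shift cm [-0.07 -0.09  3.83] turn deg [-6.2 -0.1 -0.4] sg -1 |d| 3.8 q6 -0.1
R 0.214 th 85 shift cm [-0.08  0.03  4.82] turn deg [-7.8 -0.1 -0.4] sg -1 |d| 4.8 q6 -0.1
```

>>> jog_arm([
  [0,-0.25,0.8,-1.5,0,0,1],
  [0,-0.25,1.8,-3,0,0,1],
  [0,-0.2,2.8,-4.6,0,0,1],
  [0,-0.1,3.8,-6.2,0,0,1],
  [0,0,4.4,-7.5,0,0,1],
])

```text
t: 11.92
tool_pos: [0.5461, -0.1195, 0.049]
orientation: [0.081, 1.573, -0.063]
force: [1.7, 17.5, -0.3]
opening: 0.0254
```

```bash
cat > look.py <<'E'
from h import *
import sys,pickle
n=sys.argv[1]
c2=cam('scene'); c3=cam('top'); info(); s=robot.read_state(); print(np.hypot(*s['force'][:2]))
pickle.dump((c2,c3),open('L'+n+'.pkl','wb'))
A=cv2.resize(c2['frame'][195:275,270:390],None,fx=5,fy=5,interpolation=cv2.INTER_CUBIC)
B=cv2.resize(c3['frame'][170:250,210:250],None,fx=5,fy=5,interpolation=cv2.INTER_CUBIC)
cv2.imwrite('pics/L%s.png'%n,cv2.cvtColor(np.hstack([A,B]),cv2.COLOR_RGB2BGR))
E
python3 look.py 10; python3 - <<'E'
from h import *
for th in (86,87,87.8): polar(.214,th,86)
E
```

```text
pinR 210.4 th 83.9 yaw 84.8 z 47.1 F [ 0.9 17.5 -0.8] t 12.025 op 0.0256
17.546810797393196
R 0.214 th 86 shift cm [-0.15 -0.35  0.98] turn deg [-1.2 -0.2 -0.7] sg -1 |d| 1.0 q6 -0.23
R 0.214 th 87 shift cm [-0.15 -0.34  1.35] turn deg [-1.2 -0.2 -0.7] sg -1 |d| 1.4 q6 -0.23
R 0.214 th 87.8 shift cm [-0.15 -0.32  1.65] turn deg [-1.2 -0.2 -0.7] sg -1 |d| 1.7 q6 -0.23
```

View pics/L10.png

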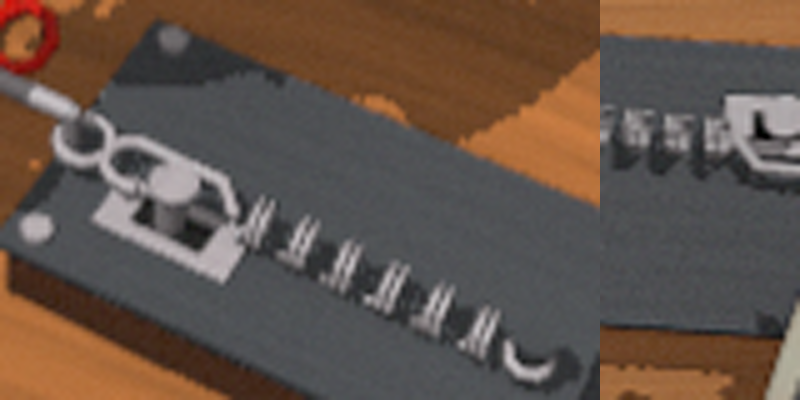

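>>> jog_arm([
  [-0.1,-0.4,0,-0.5,-0.2,-0.5,1],
  [-0.1,-0.5,0.4,-1,-0.2,-0.7,1],
  [-0.1,-0.5,0.8,-1.2,-0.2,-0.7,1],
  [-0.15,-0.5,1.2,-1.2,-0.2,-0.7,1],
  [-0.15,-0.5,1.6,-1.2,-0.2,-0.7,1],
])

```text
t: 12.65
tool_pos: [0.561, -0.1222, 0.0495]
orientation: [0.058, 1.572, -0.051]
force: [1.2, 18.2, -0.9]
opening: 0.0255
```

```bash
python3 look.py 11; python3 - <<'E'
from h import *
for th in (87,87.8): polar(.214,th,86)
E
```

```text
pinR 212.0 th 87.4 yaw 86.0 z 47.0 F [ 0.7 17.9 -0.3] t 12.75 op 0.0257
17.913378468144078
R 0.214 th 87 shift cm [-0.09 -0.2  -0.17] turn deg [ 0.  -0.1 -0.3] sg -1 |d| 0.3 q6 -0.24
R 0.214 th 87.8 shift cm [-0.09 -0.19  0.13] turn deg [ 0.  -0.1 -0.3] sg -1 |d| 0.3 q6 -0.24
```

View pics/L11.png

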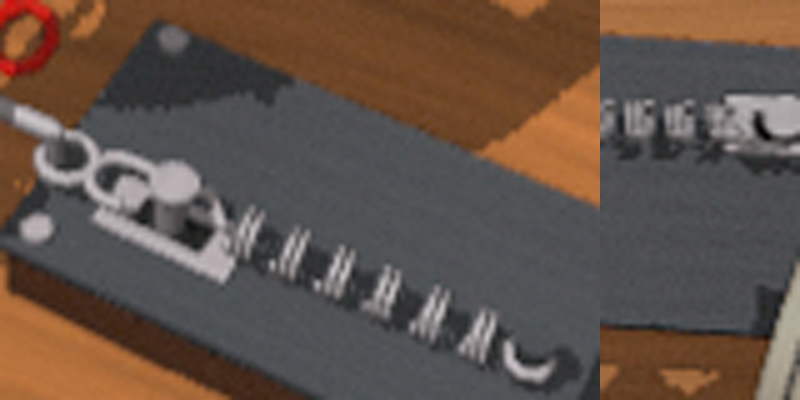

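```bash
python3 - <<'E'
from h import *
import pickle
c2,c3=pickle.load(open('L11.pkl','rb'))
S=lambda x,y:(270+x/5-.4,195+y/5-.4)
e=onz(c2,*S(65,158),.054); t=onz(c2,*S(131,190),.054); h=onz(c2,*S(175,181),.072)
p,y=pin(); print(e,t,h,p)
for q in (e,p):
    d=(P-q[:2]); L=np.hypot(*d); d/=L; n=np.array([-d[1],d[0]]) # spring dir = -d ; +y hook = z x (-d)
    yy=np.array([d[1],-d[0]])
    for m,X in (('post',h),('tip',t)):
        r=X[:2]-P; print(m,'along',-(r@d)*1000,'y',(r@yy)*1000,'L',L*1000)
E
```

```text
[ 0.56577196 -0.0289455   0.054     ] [0.56947887 0.00351813 0.054     ] [0.57047313 0.02270724 0.072     ] [ 0.56744034 -0.03240304  0.04698584]
post along 156.812507030356 y 1.9395543948541851 L 208.64246786951955
tip along 176.0273346946141 y 1.9701736168641617 L 208.64246786951955
post along 156.82346239300892 y 0.5708550293805051 L 212.0141819488308
tip along 176.03782544426565 y 0.43377024395569536 L 212.0141819488308
```

```bash
python3 - <<'E'
from h import *
import pickle
c2,c3=pickle.load(open('L11.pkl','rb'))
p,y=pin(); d=P-p[:2]; d/=np.hypot(*d); yy=np.array([d[1],-d[0]])
A=cv2.resize(c2['frame'][215:251,270:326],None,fx=14,fy=14,interpolation=cv2.INTER_CUBIC)
A=cv2.cvtColor(A,cv2.COLOR_RGB2BGR); B=A.copy()
r=.183
def mk(a,b,z,col):
    X=P-d*a+yy*b; u=proj(c2,[X[0],X[1],z]); cv2.circle(B,(int((u[0]-270+.5)*14),int((u[1]-215+.5)*14)),5,col,-1)
mk(r-.006,.012,.054,(0,0,255)); mk(r+.024,0,.054,(0,255,0)); mk(r-.038,-.012,.054,(255,0,0)); mk(r,-.012,.054,(255,0,0)); mk(r+.012,0,.054,(255,255,0)); mk(r,.012,.054,(0,255,255))
for z in (.04,.054,.072):
    u=proj(c2,[.5708,.0220,z]); cv2.circle(B,(int((u[0]-270+.5)*14),int((u[1]-215+.5)*14)),5,(255,0,255),-1)
cv2.imwrite('pics/z11.png',B[:, :790]); cv2.imwrite('pics/z11r.png',A)
E
```

```text
(no output)
```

View pics/z11.png

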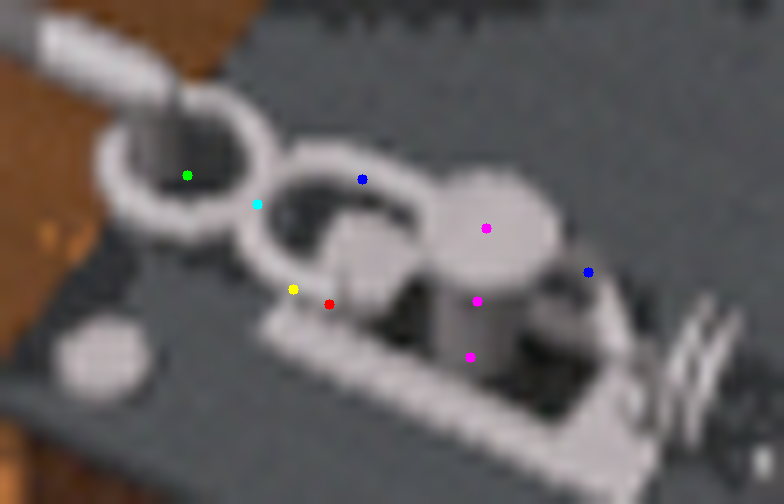

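View pics/z11r.png

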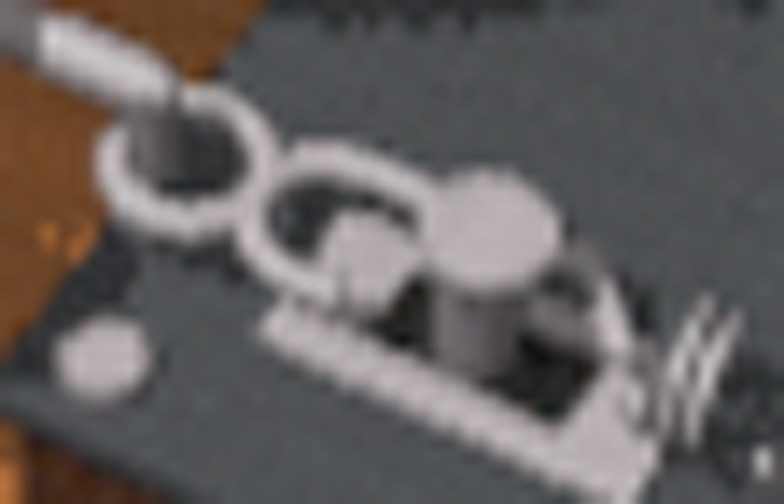

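>>> jog_arm([
  [-0.05,-0.1,0.15,0,0,-0.2,1],
  [-0.05,0.2,0.15,0,0,-0.2,1],
  [-0.05,0.7,0.17,0,0,-0.2,1],
  [-0.05,1.1,0.18,0,0,-0.2,1],
  [-0.05,1.5,0.2,0,0,-0.2,1],
])

```text
t: 13.38
tool_pos: [0.5635, -0.1045, 0.0495]
orientation: [0.058, 1.574, -0.05]
force: [-0.1, 14.3, -1.4]
opening: 0.0257
```

```bash
python3 look.py 12
```

```text
pinR 193.9 th 87.9 yaw 86.1 z 47.0 F [ 1.  13.9 -1.2] t 13.475 op 0.0258
13.96533680995825
```

View pics/L12.png

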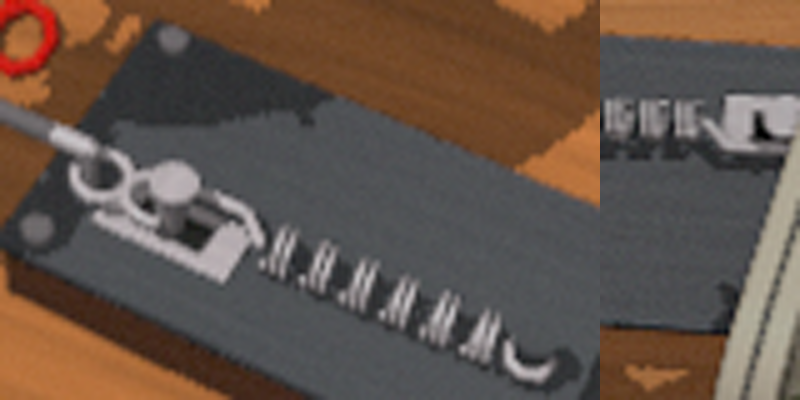

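>>> jog_arm([
  [-0.05,0.3,0,0,0,0,1],
  [-0.05,0.6,0,0,0,0,1],
  [-0.05,0.9,0.01,0,0,0,1],
  [-0.05,1.2,0.02,0,0,0,1],
])

```text
t: 13.98
tool_pos: [0.564, -0.0904, 0.0496]
orientation: [0.059, 1.576, -0.047]
force: [-0.6, 10.0, -2.1]
opening: 0.0256
```

```bash
python3 look.py 13
```

```text
pinR 179.8 th 87.8 yaw 86.2 z 47.3 F [ 1.  11.8 -1.6] t 14.075 op 0.0257
11.839621749150814
```

View pics/L13.png

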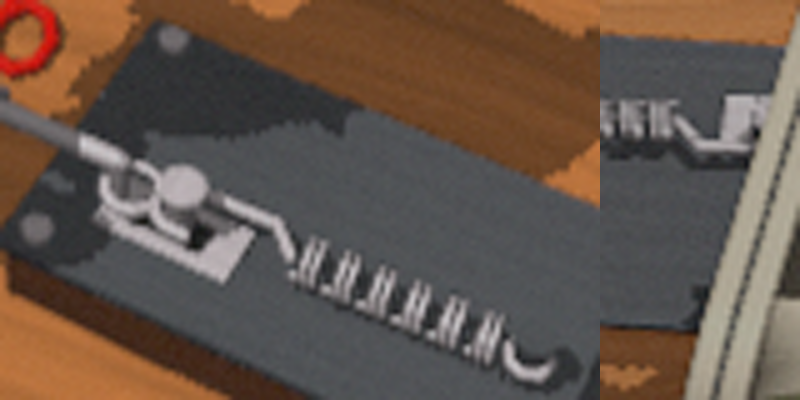

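>>> jog_arm([
  [0,0.2,0,0,0,0,1],
  [0,0.4,0,0,0,0,1],
  [0,0.55,0,0,0,0,1],
])

```text
t: 14.45
tool_pos: [0.5642, -0.0849, 0.0495]
orientation: [0.058, 1.576, -0.047]
force: [-0.5, -0.5, -1.8]
opening: 0.0259
```

```bash
python3 look.py 14
```

```text
pinR 174.8 th 87.8 yaw 86.2 z 47.2 F [-1.   0.  -1.9] t 14.55 op 0.0256
1.025100149095827
```

```bash
python3 - <<'E'
from h import *
c=cam('wrist')
B=cv2.resize(c['frame'][0:120,210:340],None,fx=4,fy=4,interpolation=cv2.INTER_CUBIC)
A=cv2.cvtColor(B,cv2.COLOR_RGB2BGR); cv2.imwrite('pics/w14.png',A)
E
```

```text
(no output)
```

View pics/w14.png

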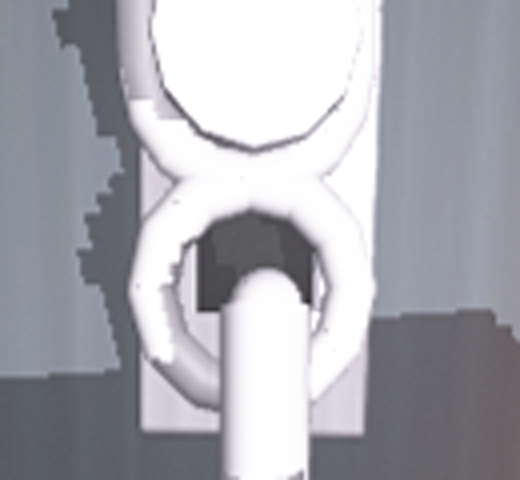

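View pics/L14.png

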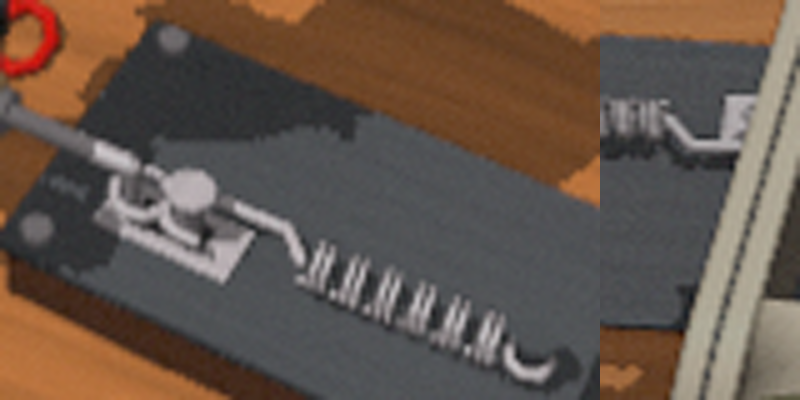

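>>> jog_arm([
  [0,0.2,0,0,0,0,1],
  [0,0.4,-0.05,0,0,0,1],
  [0,0.4,-0.05,0,0,0,1],
])

```text
t: 14.98
tool_pos: [0.564, -0.081, 0.0496]
orientation: [0.058, 1.576, -0.047]
force: [-0.3, -0.3, -2.2]
opening: 0.0259
```

```bash
python3 - <<'E'
from h import *
c=cam('wrist'); info()
B=cv2.resize(c['frame'][0:120,210:340],None,fx=4,fy=4,interpolation=cv2.INTER_CUBIC)
A=cv2.cvtColor(B,cv2.COLOR_RGB2BGR); cv2.imwrite('pics/w15.png',A)
E
```

```text
pinR 170.8 th 87.7 yaw 86.2 z 47.2 F [ 0.7 -0.4 -2. ] t 15.025 op 0.0254
```

View pics/w15.png

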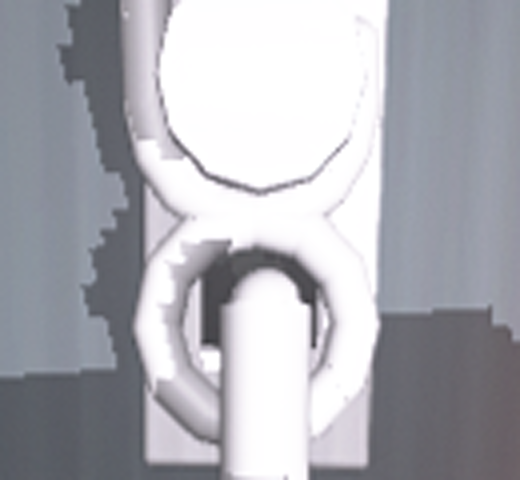

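>>> jog_arm([
  [-0.5,0,0,0,0,0,1],
  [-1.2,0,0,0,0,0,1],
  [-2.5,0,0,0,0,0,1],
  [-5.5,0,0,0,0,0,1],
  [-9,0,0,0,0,0,1],
])

```text
t: 15.65
tool_pos: [0.5641, -0.0817, 0.1409]
orientation: [0.058, 1.576, -0.047]
force: [0.0, -0.6, -1.6]
opening: 0.0256
```

```bash
python3 look.py 16
python3 - <<'E'
from h import *
c=cam('wrist','w16.png')
go([.4898,-.3182,.16],58.6)
E
```

```text
pinR 172.1 th 89.0 yaw 86.2 z 143.1 F [ 0.3 -1.2 -0.5] t 15.75 op 0.0253
1.2615283001151996
shift cm [ -1.84 -24.05  -6.08] turn deg [27.6 -0.1 -0.3] sg -1 |d| 24.9 q6 -0.17
```

View pics/L16.png

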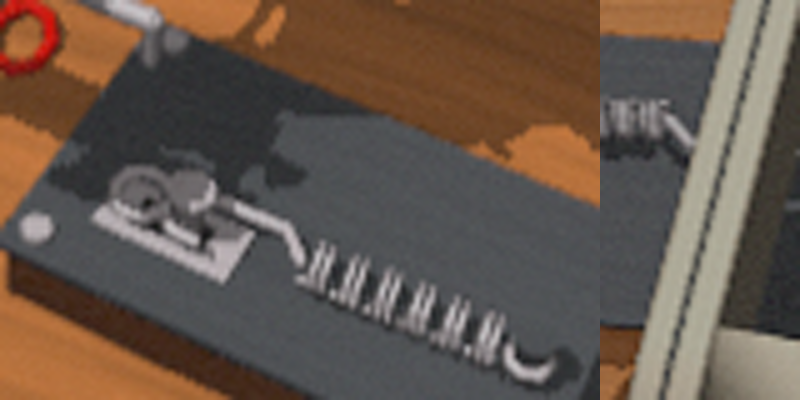

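View pics/w16.png

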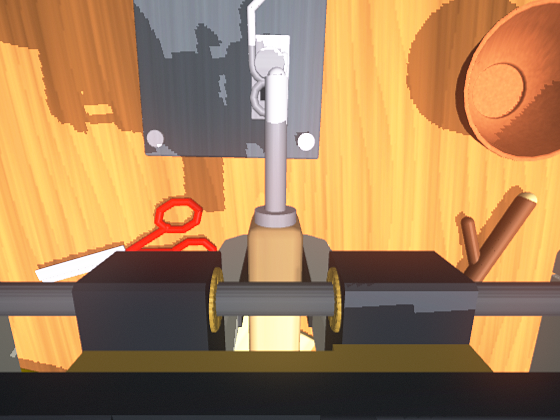

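>>> jog_arm([
  [-1,-4,-1,6,0,0,1],
  [-2,-9,-2,12,0,0,1],
  [-2,-14,-3.5,18,0,0,1],
  [-2,-19,-5,24,-0.1,-0.2,1],
  [-2,-24,-6.1,27.6,-0.1,-0.3,1],
])

```text
t: 16.42
tool_pos: [0.4882, -0.3187, 0.1602]
orientation: [0.433, 1.529, -0.431]
force: [0.8, -1.5, -1.9]
opening: 0.0254
```

>>> jog_arm([
  [0,0,0,0,0,0,1],
])

```text
t: 16.55
tool_pos: [0.4863, -0.3215, 0.1588]
orientation: [0.437, 1.53, -0.435]
force: [-0.1, 0.4, -1.2]
opening: 0.0259
```

```bash
python3 - <<'E'
from h import *
c=cam('wrist','w17.png'); c2=cam('scene','s17.png'); info()
go([.4898,-.3182,.018],58.6)
im=cv2.imread('pics/s17.png'); cv2.imwrite('pics/s17c.png',cv2.resize(im[80:230,110:260],None,fx=4,fy=4,interpolation=cv2.INTER_CUBIC))
E
```

```text
pinR 423.3 th 84.3 yaw 58.3 z 155.8 F [-0.6  0.7 -0.9] t 16.65 op 0.0259
shift cm [14.07  0.13  0.26] turn deg [-0.3 -0.2 -0.1] sg -1 |d| 14.1 q6 -0.12
```

View pics/w17.png

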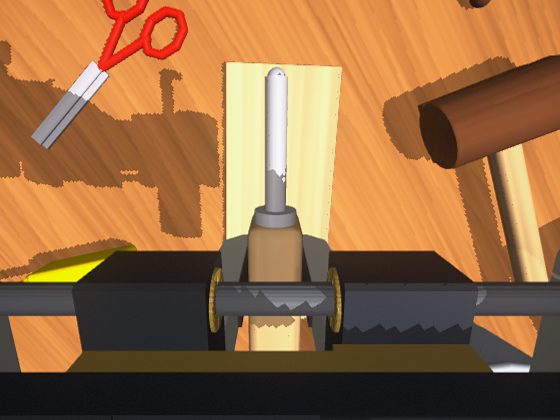

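View pics/s17c.png

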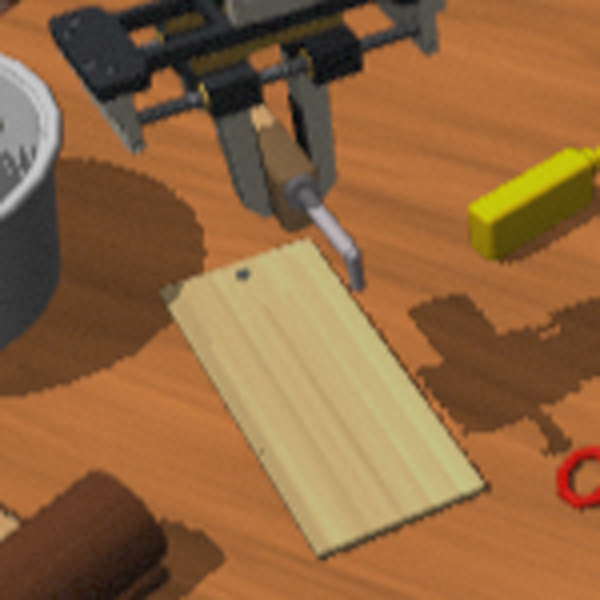

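>>> jog_arm([
  [4,0.1,0.25,-0.3,-0.2,0,1],
  [8,0.1,0.25,-0.3,-0.2,0,1],
  [11,0.1,0.25,-0.3,-0.2,0,1],
  [13,0.1,0.25,-0.3,-0.2,0,1],
  [13.8,0.1,0.25,-0.3,-0.2,0,1],
])

```text
t: 17.27
tool_pos: [0.4893, -0.317, 0.0193]
orientation: [0.43, 1.53, -0.426]
force: [-0.0, 0.1, -0.7]
opening: 0.0257
```

```bash
python3 - <<'E'
from h import *
info(); print(robot.read_state()['tool_pos'])
go([.4898,-.3182,.015],58.6)
E
```

```text
pinR 421.5 th 84.4 yaw 58.7 z 16.5 F [-0.   0.1 -0.7] t 17.275 op 0.0257
[ 0.48932983 -0.31702196  0.01930754]
shift cm [ 0.43 -0.08  0.1 ] turn deg [ 0.1 -0.2 -0.1] sg -1 |d| 0.4 q6 -0.12
```

>>> jog_arm([
  [0.15,0,0,0,-0.2,0,1],
  [0.3,0,0,0,-0.2,0,1],
  [0.4,0,0,0,-0.2,0,1],
  [0.45,0,0,0,-0.2,0,1],
])

```text
t: 17.77
tool_pos: [0.4896, -0.3174, 0.0154]
orientation: [0.429, 1.526, -0.427]
force: [-0.9, 0.7, -2.1]
opening: 0.0255
```

```bash
python3 - <<'E'
from h import *
info(); print(robot.read_state()['tool_pos'])
E
```

```text
pinR 421.8 th 84.5 yaw 58.7 z 12.6 F [-0.9  0.7 -2.1] t 17.775 op 0.0255
[ 0.48962949 -0.31737039  0.01542231]
```

>>> jog_arm([
  [0.05,0,0,0,0,0,1],
  [0.1,0,0,0,0,0,1],
  [0.1,0,0,0,0,0,1],
])

```text
t: 18.15
tool_pos: [0.4899, -0.3176, 0.015]
orientation: [0.429, 1.525, -0.427]
force: [-1.4, 1.8, 4.5]
opening: 0.0256
```

Contact with the board: the force has changed sign to +4.5 N. Opening gradually.

>>> jog_arm([
  [0,0,0,0,0,0,0.7],
  [0,0,0,0,0,0,0.5],
  [0,0,0,0,0,0,0.2],
  [0,0,0,0,0,0,0],
  [0,0,0,0,0,0,0],
])

```text
t: 18.77
tool_pos: [0.4899, -0.3176, 0.015]
orientation: [0.429, 1.525, -0.427]
force: [-0.0, 0.1, 0.4]
opening: 0.0634
```

>>> jog_arm([
  [0,0,0,0,0,0,0],
  [-3,0,0,0,0,0,0],
  [-7,0,0,0,0,0,0],
  [-12,0,0,0,0,0,0],
  [-17,0,0,0,0,0,0],
])

```text
t: 19.4
tool_pos: [0.4891, -0.3174, 0.1863]
orientation: [0.429, 1.526, -0.427]
force: [0.7, -0.7, -0.3]
opening: 0.0927
```

```bash
python3 - <<'E'
from h import *
c=cam('wrist','w18.png'); c2=cam('scene','s18.png'); c3=cam('top','t18.png'); info()
im=cv2.imread('pics/s18.png'); cv2.imwrite('pics/s18c.png',cv2.resize(im[195:275,270:390],None,fx=6,fy=6,interpolation=cv2.INTER_CUBIC))
E
```

```text
pinR 423.4 th 84.7 yaw 58.7 z 186.3 F [ 0.1  0.4 -0. ] t 19.55 op 0.0931
```

View pics/w18.png

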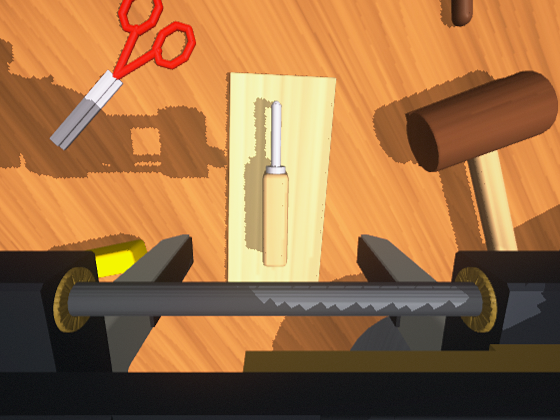

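View pics/s18.png

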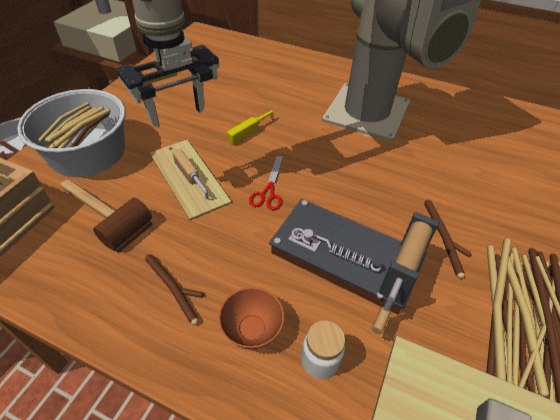

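View pics/s18c.png

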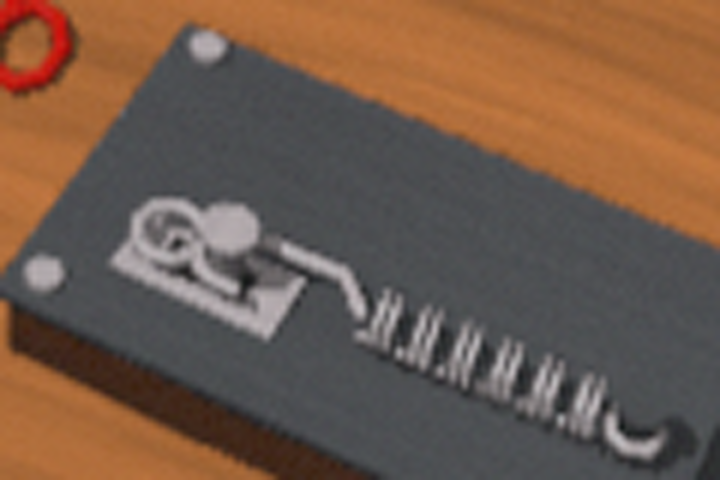

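View pics/t18.png

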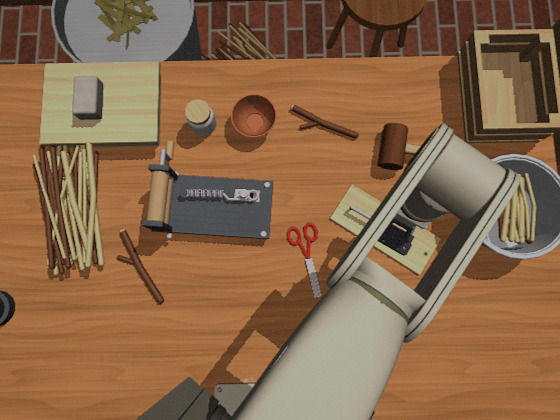

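Everything is in place: the spring is stretched with its hook round the post, at about (305,235) in the scene view. The puller lies flat on the board at about (193,178), and the other things look unmoved.

```bash
python3 -c "
from h import *
print(ticket.close_job())"
```

```text
the job is handed in; nothing more can be done
None
```

The spring is on the anchor post and tight, the puller is back on its board, and the job is handed in. It took about 19.6 s of the 64 s; I got no verdict back.

**What I did**
- I took the wooden-handled puller from its board and put its pin in the spring's eye. I pulled the hook origin out to about 183 mm from the pivot (about 17.9 N, limit 200 mm) and swung it so the post came in behind the tip.
- I eased it back in small steps, about 0.04 m/s or slower. The post gave way, and the pull on the puller then dropped to zero.
- I lifted the pin out and laid the puller back where it had been, within about 1 mm by the arm's reading.

**Last checks**
- **Spring:** the pictures show the hook round the post and the coils still stretched after the puller was lifted away and again just before handing in.
- **Puller:** it lies flat, with handle and hook pin both over the board.
- **Other things:** by eye they look unmoved. I did not measure them, and the arm hid part of the final top view.
- **Hook seat:** the final hook position was seen but not measured; the post's head hides part of it.

**Disagreements and a wrong turn**
- The scene and top cameras disagreed by up to about 4 mm, so I relied on the wrist view and the force reading for fine alignment.
- I first turned the wrist the wrong way and had to turn it back. That cost about a second and touched nothing.

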